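# Turn the last dipping cup over onto the drying mat

## Robot

A 6-joint arm with a two-finger parallel gripper is mounted at the origin on the work surface. World frame = base frame: x ahead of the robot, y to its left, z up, the work surface at z = 0. Lengths are in m, angles in rad, forces in N, time in s.
With the tool pointing down it reaches from about 0.225 to 0.875 m from the base axis. Payload 3.4 kg.
Tool frame: the origin (TCP) lies at the very end of the fingers, on their centre line; the grasp point (between the pads) lies 19 mm behind it; z points along the fingers, y is the direction in which the jaws open and shut (so a half turn about z gives the same grasp; the last joint's range is limited). The gripper opens to 85 mm and grips with 20 to 120 N. Pads are 22 mm wide; open, the fingers measure 114 mm over their backs; the gripper's body (76 mm by 85 mm) begins 54 mm behind the grasp point. The pads swing forward as they close: fully open they stand 13 mm farther back than shut.
Start: joints at [1.154, 0.276, 1.505, -0, 1.361, -0.121], TCP at [0.168, 0.55, 0.231] pointing down, gripper open.
Joint ranges: [-2.89, 2.89], [-0.75, 2.08], [0.22, 2.7], [-1.18, 4.32], [0.11, 2.71], [-2.7, 2.7]. Speed limits (rad/s): [2.57, 2.57, 3.14, 3.14, 3.14, 3.14].

## Interface

Orientations are given as a unit quaternion [w, x, y, z].
In Python, from rig import get_state, get_image, calibration, sign_off gives the robot as it stands. The module is installed in compiled form; this text tells all that it offers.
- The arm moves only by the tool drive_tool, never from a script. Its argument "targets" is one flat list of numbers, 7 for each row, row after row: the turn, a rotation vector about the tool's x, y, z in degrees, then the shift along the tool's x, y, z in mm, then the opening, from 0 (shut) to 1 (fully open). In form: [wx, wy, wz, tx, ty, tz, fingers, wx, wy, wz, tx, ty, tz, fingers, ...]. A call has 1 to 12 rows; each row shifts and turns the commanded pose from where the row before left it, along the tool's axes as they then stand; what a row does not reach is not made up. A row lasts 1/8 s, in which the tool goes at most 62.5 mm and 10.7 degrees, less where a joint would pass 70% of its speed; a pose out of reach is approached as far as the arm can. A call is refused whole if a number of a shift passes 62.5 or a number of a turn 10.7, either way. A call with a gripper value outside its range is refused whole. The fingers move at their own pace and stop on an object; "grip_force" is the grip in N (left out, the last holds). Time passes only in rows, so rows that do not move let the fingers close. It gives the time, the measured TCP pose, the force and the opening at its end, in the units of the state.
- get_state(): the state, without advancing time (a new reading comes with each control period).
- get_image(name): name is "side" or "top"; returns the picture (384x512x3 uint8, red, green, blue); there is no depth.
- calibration(name): a dict with "mtx" (3x3 intrinsics, pixels), "world_to_cam" (4x4, takes a point from world to camera coordinates). Camera axes: x right, y down, z forward; pixel columns grow to the right and rows downward; lengths in m; the calibration is good to about 2 mm. A picture is of the moment at which its call begins. calibration takes no time and is no camera call.
- sign_off(): hands the job in, once; it reports no verdict.
The state is a dict: "clock": time; "qpos": joint angles; "qd": joint speeds; "effort": joint torques, N m; "position": TCP position; "ee_rot": TCP orientation; "contact_force": force on the tool from outside, world axes, zero at the start; "moment": the same for the moment, N m; "width": finger opening in m.
Only numpy, scipy, OpenCV 4.12 (cv2) and the standard library are available. Lean on these libraries where they do the work, as an engineer would, in place of code of your own. Each camera call takes 0.05 s, during which the arm holds its last target.

## Task

One square steel dipping cup still stands mouth-up on the cart. Lay it gently down on its side and let go, then take a new hold and set it gently mouth-down in the free place in the row on the drying mat, centred there and square with the mat. Do not drop or topple the cup, and leave the two cups already on the mat and everything else where they are.

Things in the scene. Friction and masses are not known exactly. Their poses are not given: they have to be found in the camera images.
- cup: The loose stainless dipping cup that starts mouth-up, the only one that does: a straight-sided square box without lid, 56 x 56 mm outside, 62 mm high, walls and floor 2 mm, about 100 g. Origin: centre of its underside; its z axis points from the underside to the open mouth, x and y are square to its side walls. Laid on a side wall it stays put.
- cup_rim (a point): Centre of that cup's mouth, in the plane of the rim, 62 mm from its underside.
- mat: Grey ribbed drying mat, fixed, 110 mm (its x) by 340 mm (its y), 6 mm thick, lying flat on the cart top. Origin: centre of its underside. It has three places in a row along its y axis, at y = -110, 0 and +110 mm on its centre line; two of them are taken by cups.
- free_place: Centre of the free place on the mat, at the height of the mat's top face (6 mm above the cart top), seen as a thin round black drain spot 26 mm across; which of the three places is free varies.
- cup_b: A dipping cup of the same shape and size, standing mouth-down, loose, on one of the mat's places, square with the mat. Origin: centre of its mouth, on the mat; z up. Leave it.
- cup_c: The other mouth-down cup on the mat, as cup_b. Leave it.
- cart: The white steel cart top on which everything stands, a flat surface at z = 0 (origin in the middle of the top). Nothing stands within about 75 mm of the centre of the upright cup.
- fish_rest: Bystander: white porcelain chopstick rest shaped like a fish, about 70 x 24 x 12 mm, loose. Origin: underside, near its middle; x towards its nose.
- ladle: Bystander: orange silicone ladle lying on the cart, loose, 285 mm long, up to 37 mm high. Origin: underside of its bowl (80 mm across); the handle runs 245 mm to its -x.
- tub: Bystander: closed square plastic tub, 138 x 138 x 62 mm, loose, at the far side. Origin: centre of its underside.
- sauce_bottle: Bystander: amber bottle, 54 mm across, 150 mm high, loose, at the left of the mat. Origin: centre of its underside.
- rice_bowl: Bystander: white porcelain bowl, 110 mm across, 55 mm high, loose, at the far side. Origin: centre of its underside.
- pepper_jar: Bystander: glass jar, 44 mm across, 75 mm high, loose, at the far side. Origin: centre of its underside.
Mind the look-alikes: they are no part of the job. What is shaped like the cup but green is not meant.

How it is judged:
By the outcome, as a careful person would: the job done as asked, in the order asked, and still so for the second after the job is handed in, with the robot touching nothing.
It also fails if it takes over 54 s, if anything falls off the work surface, if the arm or the gripper's body presses on something with over 40 N, if the wrist force passes 120 N, or if a joint passes its speed limit or range.

## Working session

There is one attempt and no reset: what is moved stays moved. The work goes in short steps, Python scripts to look and compute and a tool call to move; the robot and the scene stay as the last step left them, time stands still between calls to the robot, and variables do not carry over. Pictures are saved under pics/ and viewed, and the job is handed in when it is done.

Besides the shell and the picture viewer there is one more tool, called after ">>>" as name(argument=value, ...) on one line, values as JSON. drive_tool: Moves the arm, as the interface text tells. Its arguments: {"type":"object","properties":{"targets":{"type":"array"},"grip_force":{"type":"number"}},"required":["targets"]}

```bash
mkdir -p pics
python3 - <<'E'
from rig import *
import cv2
print(get_state())
for n in("side","top"):
    cv2.imwrite(f"pics/{n}0.png",cv2.cvtColor(get_image(n),cv2.COLOR_RGB2BGR)); print(calibration(n))
E
```

```text
{'clock': 0.0, 'qpos': array([ 1.15398531e+00,  2.76608885e-01,  1.50612358e+00,  4.02229903e-06,
        1.36066084e+00, -1.21068608e-01]), 'qd': array([-0.00155588, -0.00085628, -0.00013981,  0.00297543, -0.00060555,
       -0.00044067]), 'effort': array([ 1.07896933e-03, -4.16768074e+01, -2.45803857e+01,  7.94049515e-05,
        1.07256728e-02, -7.60326628e-06]), 'position': array([0.16741805, 0.54955618, 0.23043557]), 'ee_rot': array([-2.41121203e-04,  1.47333261e-01,  9.89086498e-01, -8.67440245e-04]), 'contact_force': array([0.15579592, 0.3576764 , 0.09843898]), 'moment': array([-0.03726229,  0.01348784,  0.00288656]), 'width': 0.08542935263207083}
{'mtx': array([[355.30737552,   0.        , 253.00844714],
       [  0.        , 355.30737552, 189.34503683],
       [  0.        ,   0.        ,   1.        ]]), 'world_to_cam': array([[ 0.89716043, -0.44143046,  0.01556637, -0.55197639],
       [-0.28471935, -0.60488622, -0.74367167,  0.22808774],
       [ 0.33769521,  0.66276075, -0.66836377,  0.86714999],
       [ 0.        ,  0.        ,  0.        ,  1.        ]])}
{'mtx': array([[374.31499445,   0.        , 255.73405353],
       [  0.        , 374.31499445, 185.90896298],
       [  0.        ,   0.        ,   1.        ]]), 'world_to_cam': array([[-0.00756646, -0.99956571,  0.02848056, -0.03651814],
       [-0.99246387,  0.00402312, -0.12247153,  0.60154007],
       [ 0.12230376, -0.02919261, -0.9920633 ,  1.00626598],
       [ 0.        ,  0.        ,  0.        ,  1.        ]])}
```

View pics/top0.png

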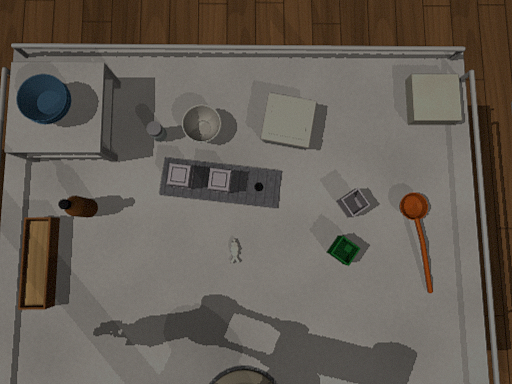

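View pics/side0.png

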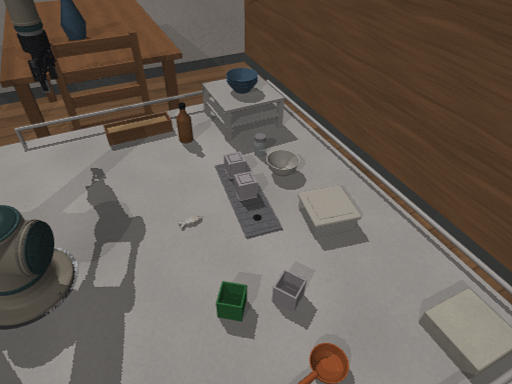

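Candidates: the grey mouth-up cup at top (354,202) / side (290,290). The green look-alike is at top (343,250) / side (232,300). The mouth-down cups on the mat are at top (179,175) and (219,179). I choose the grey mouth-up one and will check it in a crop. The free drain spot is at top (258,187).

```bash
cat > h.py <<'E'
import numpy as np, cv2
from rig import *
def ray(n,uv):
    c=calibration(n);K=c["mtx"];T=c["world_to_cam"];R=T[:3,:3];t=T[:3,3]
    d=R.T@np.linalg.inv(K)@np.array([uv[0],uv[1],1.]);o=-R.T@t
    return o,d
def onz(n,uv,z):
    o,d=ray(n,uv);return (o+d*(z-o[2])/d[2])
def proj(n,p):
    c=calibration(n);T=c["world_to_cam"];q=T[:3,:3]@np.asarray(p,float)+T[:3,3];q=c["mtx"]@q;return q[:2]/q[2]
def load(f): return cv2.imread(f)
def crop(src,dst,x0,y0,x1,y1,s):
    cv2.imwrite(dst,cv2.resize(src[y0:y1,x0:x1],None,fx=s,fy=s,interpolation=cv2.INTER_CUBIC))
E
python3 - <<'E'
from h import *
t=load("pics/top0.png");s=load("pics/side0.png")
a=cv2.resize(t[170:230,320:400],None,fx=5,fy=5,interpolation=cv2.INTER_CUBIC)
b=cv2.resize(s[260:320,250:330],None,fx=5,fy=5,interpolation=cv2.INTER_CUBIC)
cv2.imwrite("pics/c1.png",np.hstack([a,b]))
crop(t,"pics/c2.png",150,150,290,215,5)
E
```

```text
(no output)
```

View pics/c1.png

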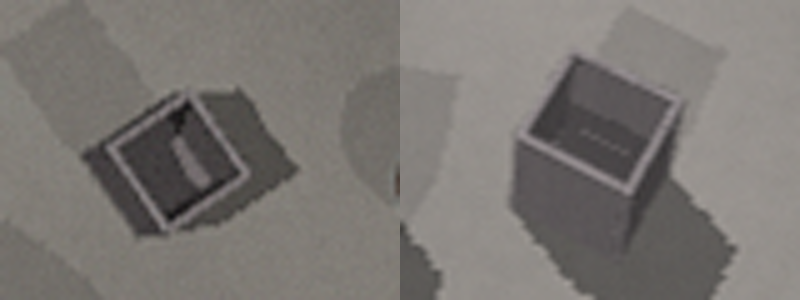

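View pics/c2.png

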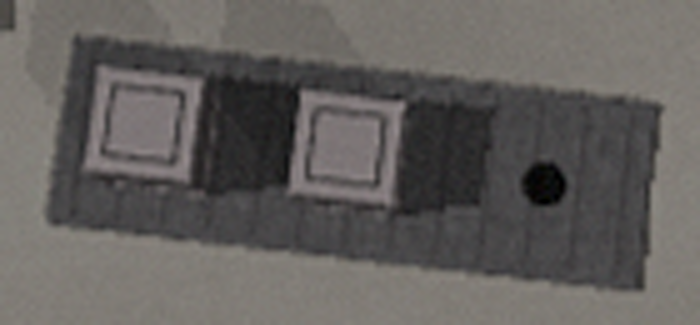

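The crop confirms it: an open-topped grey cup with its rim corners near top (341,200), (357,188), (370,205) and (354,217). The mat is plain, with its spot near top (258.5,187). Next I measure both precisely.

Run:
```python
from h import *
def rect(P):
    r=cv2.minAreaRect(P[:,:2].astype(np.float32)*1000);return r
for n,box,pts in(("top",(335,182,376,222),0),("side",(270,266,312,302),0)):
    im=load(f"pics/{n}0.png");x0,y0,x1,y1=box
    sub=cv2.resize(im[y0:y1,x0:x1],None,fx=8,fy=8,interpolation=cv2.INTER_CUBIC)
    g=cv2.cvtColor(sub,cv2.COLOR_BGR2HSV)
    v=cv2.cvtColor(sub,cv2.COLOR_BGR2GRAY).astype(int)
    pur=(sub[:,:,0].astype(int)-sub[:,:,1])   # rim bluish vs cart yellowish
    m=((pur>2)&(v>118)).astype(np.uint8)*255
    cv2.imwrite(f"pics/m_{n}.png",np.hstack([sub,cv2.cvtColor(m,cv2.COLOR_GRAY2BGR)]))
    k,l,st,_=cv2.connectedComponentsWithStats(m);i=1+np.argmax(st[1:,4])
    yy,xx=np.nonzero(l==i)
    P=np.array([onz(n,((x+.5)/8-.5+x0,(y+.5)/8-.5+y0),.062) for x,y in zip(xx,yy)])
    print(n,len(xx),rect(P))
im=load("pics/top0.png")
hs=cv2.cvtColor(im,cv2.COLOR_BGR2GRAY)
sp=[(x,y) for y in range(180,196) for x in range(250,268) if hs[y,x]<35]
w=np.mean(sp,0);print("spot",w,len(sp),onz("top",w,.006))
# mat corners picked
C=[((75,38)),(660,103),(643,290),(48,222)]
W=np.array([onz("top",((x+.5)/5-.5+150,(y+.5)/5-.5+150),.006) for x,y in C]);print(W, rect(W))
for a,b in((0,1),(1,2),(2,3),(3,0)):print(np.linalg.norm(W[a]-W[b]),np.degrees(np.arctan2(*(W[b]-W[a])[[1,0]])))
s=load("pics/side0.png");hs=cv2.cvtColor(s,cv2.COLOR_BGR2GRAY)
sp=[(x,y) for y in range(210,226) for x in range(248,268) if hs[y,x]<35]
w=np.mean(sp,0);print("spot",w,len(sp),onz("side",w,.006))
```

```text
top 55 ((569.1455078125, -332.56982421875), (3.9466493129730225, 1.720992922782898), 24.623125076293945)
side 374 ((586.1143188476562, -321.65252685546875), (13.41020393371582, 5.6733012199401855), 53.00096130371094)
spot [258.45454545 186.56363636] 55 [ 0.6032744  -0.04874987  0.006     ]
[[ 0.68958638  0.22103914  0.006     ]
 [ 0.65070426 -0.11617875  0.006     ]
 [ 0.54248357 -0.10470062  0.006     ]
 [ 0.58312463  0.23394961  0.006     ]] ((616.8250732421875, 58.14148712158203), (341.08013916015625, 108.81739044189453), 83.1567153930664)
0.33945209199214493 -96.57731143849355
0.10882768253011886 173.9457136277176
0.3410801515164987 83.15672110897391
0.10724171342876455 -6.914417022647262
spot [257. 217.] 31 [ 0.60446504 -0.04805474  0.006     ]
```

View pics/m_top.png

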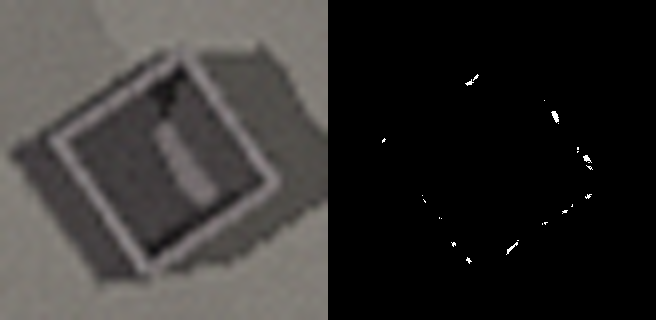

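View pics/m_side.png

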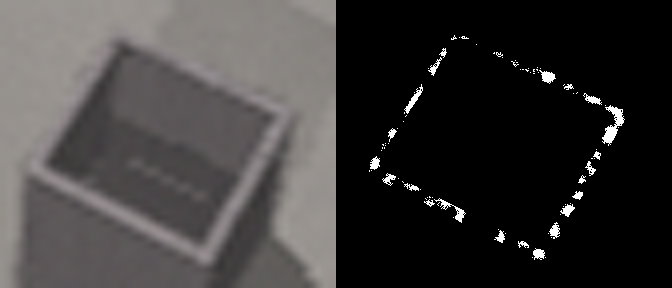

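Run:
```python
from h import *
for n,o,C in(("top",(335,182),[(50,140),(183,52),(279,182),(148,272)]),("side",(270,266),[(33,163),(118,38),(293,112),(210,263)])):
    W=np.array([onz(n,((x+.5)/8-.5+o[0],(y+.5)/8-.5+o[1]),.062) for x,y in C])
    print(n,W.mean(0).round(4))
    for i in range(4):
        d=W[(i+1)%4]-W[i];print(round(np.linalg.norm(d)*1000,1),round(np.degrees(np.arctan2(d[1],d[0])),1))
```

```text
top [ 0.5537 -0.3105  0.062 ]
55.8 -57.4
54.6 -145.2
55.3 123.3
55.3 35.3
side [ 0.554  -0.3122  0.062 ]
50.0 31.5
54.5 -53.2
56.1 -146.3
56.4 120.5
```

```bash
cat >> h.py <<'E'
from scipy.spatial.transform import Rotation as Ro
def rot(az,phi):
    a=np.radians(az);x=np.array([np.cos(a),np.sin(a),0]);z=np.array([0,0,-1.]);y=np.cross(z,x)
    return Ro.from_matrix(np.c_[x,y,z])*Ro.from_euler('y',phi,degrees=True)
def cur():
    s=get_state();q=s["ee_rot"];return s,np.array(s["position"]),Ro.from_quat([q[1],q[2],q[3],q[0]])
def plan(p,R,R0=None,p0=None,tip=None):
    s,pc,Rc=cur();R0=R0 or Rc;p0=pc if p0 is None else p0
    print("turn deg",(R0.inv()*R).as_rotvec(degrees=True).round(2),"shift mm (old axes)",(R0.inv().apply(np.array(p)-p0)*1000).round(1),"(new axes)",(R.inv().apply(np.array(p)-p0)*1000).round(1))
def show():
    s,p,R=cur();m=R.as_matrix()
    # az, tilt
    print("t",round(s["clock"],3),"p",p.round(4),"F",np.round(s["contact_force"],2),"w",round(s["width"],4),"q",np.round(s["qpos"],3))
    y=m[:,1];az=np.degrees(np.arctan2(-y[0],y[1]))  # y=z x x => az of x
    x=m[:,0];z=m[:,2]
    h=np.array([-y[1],y[0]]);  
    print(" x",x.round(3),"y",y.round(3),"z",z.round(3))
E
python3 - <<'E'
from h import *
show()
c=np.array([.554,-.311])
plan([.554,-.311,.23],rot(163.1,0))
plan([.554,-.311,.23],rot(123.8,0))
R=rot(123.8,45);print(R.as_matrix().round(3))
g=np.array([.554,-.311,.034]); tcp=g+R.apply([0,0,.019]);pre=tcp-R.apply([0,0,.12]);print(tcp,pre)
for p in [(343,250),(258,187),(413,205),(290,147),(234,250)]: print(p,onz("top",p,.03).round(3))
E
```

```text
t 0.1 p [0.1674 0.5496 0.2305] F [ 0.35 -0.35  0.85] w 0.0852 q [ 1.154  0.277  1.506  0.     1.361 -0.121]
 x [-0.957  0.292  0.   ] y [ 0.292  0.957 -0.002] z [-0.001 -0.001 -1.   ]
turn deg [-0.09 -0.01 -0.05] shift mm (old axes) [-620.7 -710.5    1.6] (new axes) [-6.200e+02 -7.111e+02  5.000e-01]
turn deg [-9.000e-02  2.000e-02  3.925e+01] shift mm (old axes) [-620.7 -710.5    1.6] (new axes) [-9.302e+02 -1.575e+02  5.000e-01]
[[-0.393  0.831 -0.393]
 [ 0.588  0.556  0.588]
 [ 0.707  0.    -0.707]]
[ 0.54652615 -0.2998357   0.02056497] [ 0.5937294  -0.37034707  0.10541778]
(343, 250) [ 0.422 -0.281  0.03 ]
(258, 187) [ 0.599 -0.047  0.03 ]
(413, 205) [ 0.546 -0.484  0.03 ]
(290, 147) [ 0.714 -0.139  0.03 ]
(234, 250) [0.425 0.021 0.03 ]
```

>>> drive_tool(targets=[0,0,0,-39,-44,0,1,0,0,0,-39,-44,0,1,0,0,0,-39,-44,0,1,0,0,0,-39,-44,0,1,0,0,0,-39,-44,0,1,0,0,0,-39,-44,0,1,0,0,0,-39,-44,0,1,0,0,0,-39,-44,0,1,0,0,0,-39,-44,0,1,0,0,0,-39,-44,0,1,0,0,0,-39,-44,0,1,0,0,0,-39,-44,0,1], grip_force=30)

```text
clock: 1.6
position: [0.4617, -0.0933, 0.2311]
ee_rot: [-0.0, 0.148, 0.989, 0.0]
contact_force: [1.2, 0.4, 0.4]
width: 0.085
```

>>> drive_tool(targets=[0,0,10,-39,-44,0,1,0,0,10,-31,-49,0,1,0,0,10,-27,-51,0,1,0,0,9.3,-15,-40,0,1,0,0,0,0,0,0,1])

```text
clock: 2.22
position: [0.4619, -0.3004, 0.2304]
ee_rot: [-0.001, 0.473, 0.881, -0.0]
contact_force: [0.3, -0.1, -0.7]
width: 0.0856
```

Run:
```python
from h import *
show()
R=rot(123.8,45)
g=np.array([.554,-.311,.034]); tcp=g+R.apply([0,0,.019]);pre=tcp-R.apply([0,0,.12])
plan(pre+[0,0,.05],R)
```

```text
t 2.225 p [ 0.4619 -0.3004  0.2304] F [ 0.32 -0.06 -0.72] w 0.0856 q [-7.020e-01  2.410e-01  1.556e+00 -1.000e-03  1.346e+00 -1.287e+00]
 x [-0.552  0.834  0.001] y [ 0.834  0.552 -0.001] z [-0.002  0.    -1.   ]
turn deg [ 0.05 44.94 -0.31] shift mm (old axes) [-131.1   71.4   74.8] (new axes) [-146.    70.7  -39.9]
```

>>> drive_tool(targets=[0,0,0,-43,24,0,1,0,0,0,-44,24,0,1,0,0,0,-44,23,0,1,0,9,0,0,0,0,1,0,9,0,0,0,0,1,0,9,0,0,0,0,1,0,9,0,0,0,0,1,0,9,0,0,0,0,1,0,0,0,0,0,0,1])

```text
clock: 3.35
position: [0.5961, -0.3679, 0.2232]
ee_rot: [-0.342, 0.435, 0.813, 0.182]
contact_force: [-1.0, 0.0, -1.4]
width: 0.0858
```

Run:
```python
from h import *
show()
R=rot(123.8,45)
g=np.array([.554,-.311,.034]); tcp=g+R.apply([0,0,.019]);pre=tcp-R.apply([0,0,.12])
plan(pre,R);plan(tcp,R)
for n in("side","top"):
    cv2.imwrite(f"pics/{n}1.png",cv2.cvtColor(get_image(n),cv2.COLOR_RGB2BGR))
```

```text
t 3.35 p [ 0.5961 -0.3679  0.2232] F [-0.98  0.   -1.35] w 0.0858 q [-0.741  0.96   0.514  0.262  2.431 -1.199]
 x [-0.388  0.583  0.714] y [ 0.831  0.556 -0.002] z [-0.398  0.593 -0.701]
turn deg [-0.04 -0.53 -0.1 ] shift mm (old axes) [-84.6  -3.1  81.9] (new axes) [-83.8  -3.3  82.7]
turn deg [-0.04 -0.53 -0.1 ] shift mm (old axes) [-85.7  -3.  201.9] (new axes) [-83.8  -3.3 202.7]
```

View pics/side1.png

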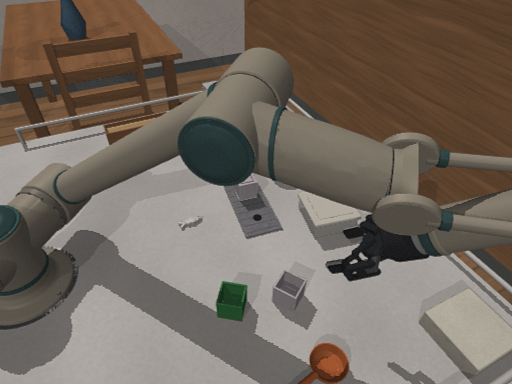

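>>> drive_tool(targets=[0,-0.5,0,-28,-1,27,1,0,0,0,-28,-1,27,1,0,0,0,-28,-1,28,1,0,0,0,0,0,0,1])

```text
clock: 3.95
position: [0.5931, -0.369, 0.1151]
ee_rot: [-0.334, 0.436, 0.816, 0.178]
contact_force: [-0.1, -0.3, 0.4]
width: 0.0851
```

Run:
```python
from h import *
show()
R=rot(123.8,45)
g=np.array([.554,-.311,.034]); tcp=g+R.apply([0,0,.019])
plan(tcp,R)
s=get_image("side");t=get_image("top")
for n,i in(("side",s),("top",t)): cv2.imwrite(f"pics/{n}2.png",cv2.cvtColor(i,cv2.COLOR_RGB2BGR))
```

```text
t 3.95 p [ 0.5931 -0.369   0.1151] F [-0.1  -0.27  0.45] w 0.0851 q [-0.743  0.983  0.709  0.205  2.202 -1.277]
 x [-0.397  0.592  0.701] y [ 0.831  0.557 -0.   ] z [-0.391  0.582 -0.713]
turn deg [-0.03  0.48  0.01] shift mm (old axes) [-6.800e+00 -1.000e-01  1.259e+02] (new axes) [ -7.9  -0.2 125.8]
```

View pics/top2.png

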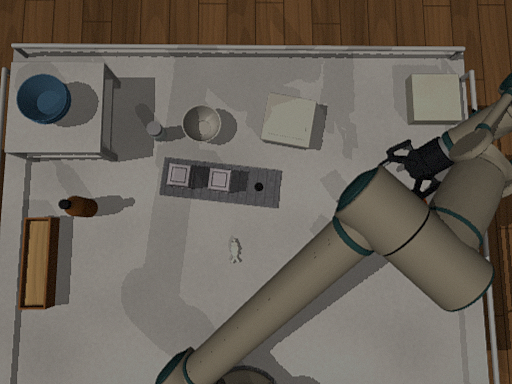

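View pics/side2.png

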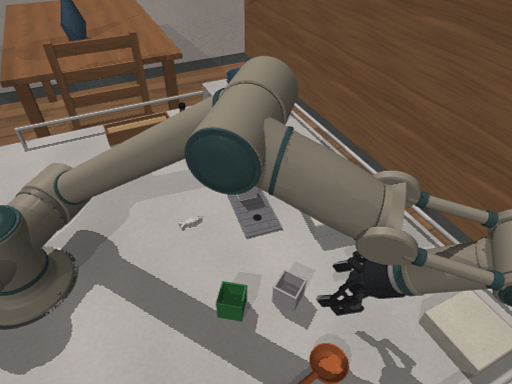

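>>> drive_tool(targets=[0,0.4,0,-7,0,10,1,0,0,0,0,0,30,1,0,0,0,0,0,30,1,0,0,0,0,0,0,1])

```text
clock: 4.55
position: [0.5683, -0.3325, 0.0593]
ee_rot: [-0.338, 0.435, 0.815, 0.18]
contact_force: [0.3, 0.8, 1.0]
width: 0.0851
```

Run:
```python
from h import *
show()
R=rot(123.8,45)
g=np.array([.554,-.311,.034]); tcp=g+R.apply([0,0,.019])
plan(tcp,R)
s,p,_=cur();print(proj("side",p),proj("top",p))
s=get_image("side");cv2.imwrite("pics/side3.png",cv2.resize(cv2.cvtColor(s[220:340,220:380],cv2.COLOR_RGB2BGR),None,fx=5,fy=5))
```

```text
t 4.55 p [ 0.5683 -0.3325  0.0593] F [0.27 0.76 1.05] w 0.0851 q [-0.732  0.951  0.93   0.195  2.024 -1.307]
 x [-0.393  0.587  0.708] y [ 0.831  0.556 -0.001] z [-0.394  0.588 -0.706]
turn deg [-0.02 -0.06 -0.03] shift mm (old axes) [ 0.3  0.1 55.1] (new axes) [ 0.3  0.1 55.1]
[299.94082948 288.63638489] [362.639304  196.4636551]
```

View pics/side3.png

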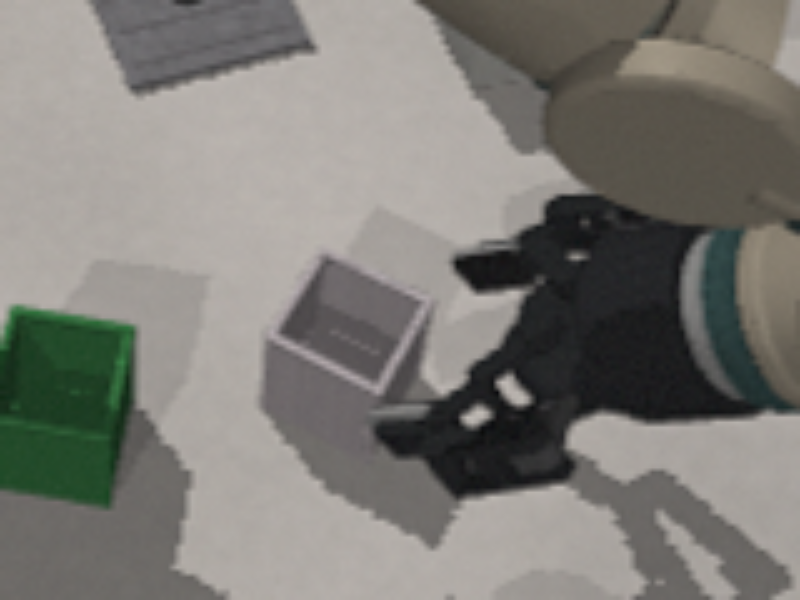

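>>> drive_tool(targets=[0,0,0,0,0,20,1,0,0,0,0,0,20,1,0,0,0,0,0,17,1,0,0,0,0,0,0,1,0,0,0,0,0,0,0.6,0,0,0,0,0,0,0.4,0,0,0,0,0,0,0.3,0,0,0,0,0,0,0.2,0,0,0,0,0,0,0.2,0,0,0,0,0,0,0.2], grip_force=35)

```text
clock: 5.85
position: [0.5473, -0.3009, 0.0199]
ee_rot: [-0.336, 0.436, 0.815, 0.18]
contact_force: [2.4, -3.5, 5.4]
width: 0.0561
```

Run:
```python
from h import *
show()
s=get_image("side");cv2.imwrite("pics/side4.png",cv2.resize(cv2.cvtColor(s[220:340,220:380],cv2.COLOR_RGB2BGR),None,fx=5,fy=5))
```

```text
t 5.85 p [ 0.5473 -0.3009  0.0199] F [ 2.44 -3.46  5.38] w 0.0561 q [-0.722  0.927  1.089  0.192  1.884 -1.325]
 x [-0.395  0.59   0.705] y [0.832 0.555 0.001] z [-0.391  0.586 -0.71 ]
```

View pics/side4.png

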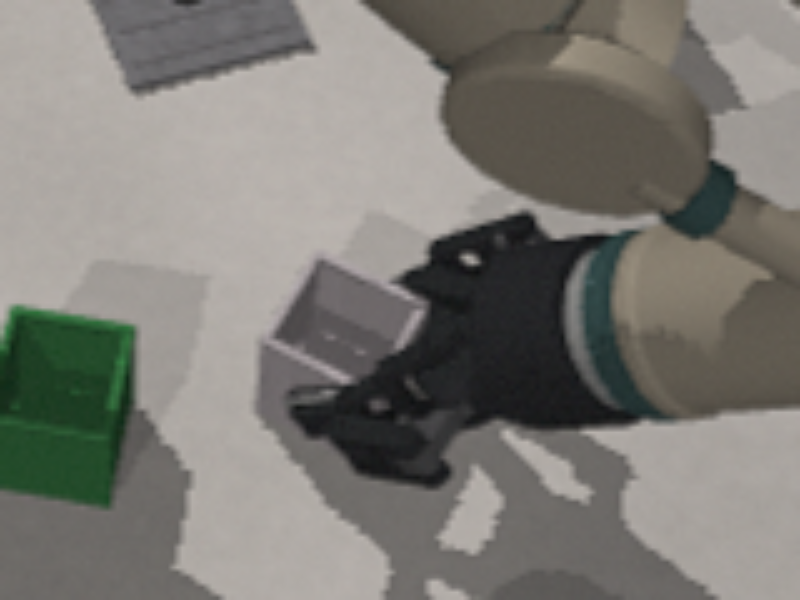

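>>> drive_tool(targets=[0,0,0,4,0,-4,0.2,0,0,0,14,0,-14,0.2,0,0,0,25,0,-25,0.2,0,0,0,25,0,-25,0.2,0,0,0,25,0,-25,0.2,0,0,0,0,0,0,0.2])

```text
clock: 6.65
position: [0.5474, -0.3008, 0.1542]
ee_rot: [-0.334, 0.436, 0.816, 0.179]
contact_force: [0.2, -0.8, -0.4]
width: 0.0559
```

Run:
```python
from h import *
show()
s=get_image("side");cv2.imwrite("pics/side5.png",cv2.resize(cv2.cvtColor(s[180:340,220:380],cv2.COLOR_RGB2BGR),None,fx=3.7,fy=3.7))
```

```text
t 6.65 p [ 0.5474 -0.3008  0.1542] F [ 0.23 -0.76 -0.4 ] w 0.0559 q [-0.721  0.818  0.978  0.211  2.095 -1.278]
 x [-0.397  0.592  0.702] y [0.831 0.556 0.002] z [-0.389  0.584 -0.713]
```

View pics/side5.png

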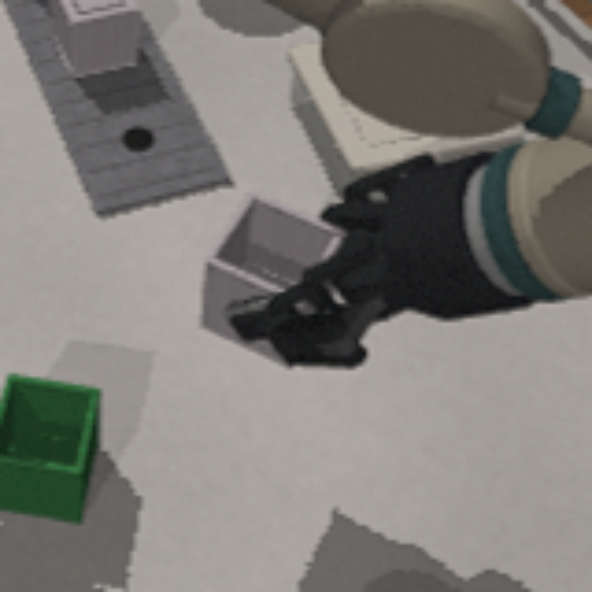

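>>> drive_tool(targets=[0,-9,0,0,0,0,0.2,0,-9,0,0,0,0,0.2,0,-9,0,0,0,0,0.2,0,-9,0,0,0,0,0.2,0,-9,0,0,0,0,0.2,0,0,-10,0,0,0,0.2,0,0,-10,0,0,0,0.2,0,0,-10,0,0,0,0.2,0,0,-10,0,0,0,0.2,0,0,-9.5,0,0,0,0.2,0,0,0,0,0,0,0.2])

```text
clock: 8.07
position: [0.5455, -0.2994, 0.1489]
ee_rot: [-0.001, 0.06, 0.998, 0.0]
contact_force: [0.2, -1.0, -1.8]
width: 0.0552
```

Run:
```python
from h import *
show()
plan([.48,-.14,.17],rot(173.3,0));plan([.48,-.14,.17],rot(173.3,-45))
```

```text
t 8.075 p [ 0.5455 -0.2994  0.1489] F [ 0.24 -1.02 -1.8 ] w 0.0552 q [-6.130e-01  4.010e-01  1.526e+00 -1.000e-03  1.217e+00 -2.064e+00]
 x [-0.993  0.119  0.002] y [0.119 0.993 0.001] z [-0.002  0.001 -1.   ]
turn deg [ 0.03 -0.13 -0.15] shift mm (old axes) [ 84.1 150.5 -20.9] (new axes) [ 83.6 150.7 -21.1]
turn deg [-3.000e-02 -4.513e+01 -1.600e-01] shift mm (old axes) [ 84.1 150.5 -20.9] (new axes) [ 44.2 150.7 -74.1]
```

>>> drive_tool(targets=[0,0,0,28,50,-7,0.2,0,0,0,28,50,-7,0.2,0,0,0,28,50,-7,0.2,0,-9,0,0,0,0,0.2,0,-9,0,0,0,0,0.2,0,-9,0,0,0,0,0.2,0,-9,0,0,0,0,0.2,0,-9,0,0,0,0,0.2,0,0,0,0,0,0,0.2,0,0,0,0,0,0,0.2])

```text
clock: 9.32
position: [0.4914, -0.1231, 0.1915]
ee_rot: [0.344, 0.059, 0.937, -0.024]
contact_force: [0.5, -0.6, -1.4]
width: 0.0556
```

Run:
```python
from h import *
show()
s,p,R=cur();Rt=rot(173.3,-45)
cup=p+R.apply([0,0,-.019]);print("cup c",cup)
plan(np.array([.48,-.14,.036])+Rt.apply([0,0,.019]),Rt)
for n in("side","top"):
    cv2.imwrite(f"pics/{n}6.png",cv2.cvtColor(get_image(n),cv2.COLOR_RGB2BGR))
```

```text
t 9.325 p [ 0.4914 -0.1231  0.1915] F [ 0.54 -0.6  -1.41] w 0.0556 q [-0.598 -0.066  2.262  0.804  0.414 -2.703]
 x [-0.757  0.095 -0.647] y [ 0.128  0.992 -0.005] z [ 0.641 -0.086 -0.763]
cup c [ 0.47922019 -0.12144841  0.20601723]
turn deg [-0.64 -4.7  -0.3 ] shift mm (old axes) [106.1 -17.3 131.7] (new axes) [116.6 -18.1 122.4]
```

View pics/side6.png

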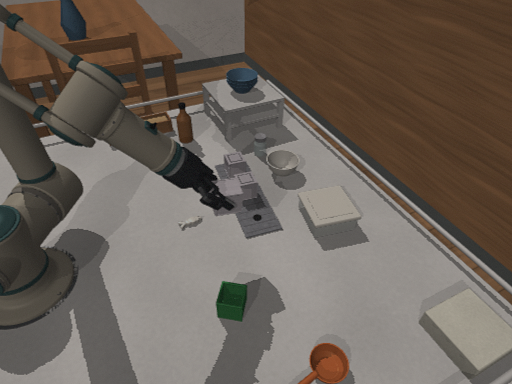

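View pics/top6.png

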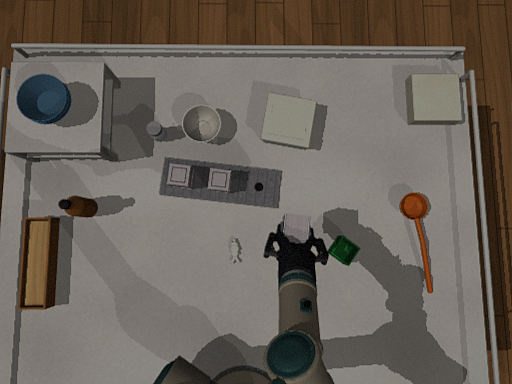

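>>> drive_tool(targets=[5.6,0,6.6,0,-15,5,0.2,5.6,0,6.6,0,-15,5,0.2,0,0,0,0,0,0,0.2])

```text
clock: 9.8
position: [0.4871, -0.1414, 0.1815]
ee_rot: [0.329, 0.142, 0.932, -0.055]
contact_force: [0.4, -0.4, -1.5]
width: 0.0554
```

Run:
```python
from h import *
show()
s,p,R=cur();Rt=rot(156,-45)
plan(np.array([.485,-.16,.1])+Rt.apply([0,0,.019]),Rt)
```

```text
t 9.8 p [ 0.4871 -0.1414  0.1815] F [ 0.36 -0.35 -1.51] w 0.0554 q [-0.506 -0.05   2.264  0.44   0.28  -2.157]
 x [-0.742  0.229 -0.63 ] y [ 0.302  0.953 -0.009] z [ 0.598 -0.197 -0.777]
turn deg [ 3.93 -5.94  5.13] shift mm (old axes) [ 46.8 -19.   84.6] (new axes) [ 53.7 -17.9  80.6]
```

>>> drive_tool(targets=[1.3,-2,1.7,16,-6,28,0.2,1.3,-2,1.7,16,-6,28,0.2,1.3,-2,1.7,16,-6,28,0.2,0,0,0,0,0,0,0.2])

```text
clock: 10.3
position: [0.5029, -0.1566, 0.1482]
ee_rot: [0.349, 0.182, 0.918, -0.057]
contact_force: [0.3, 0.1, -1.2]
width: 0.0557
```

Run:
```python
from h import *
show()
s,p,R=cur();Rt=rot(156,-45);print(p+R.apply([0,0,-.019]))
plan(np.array([.485,-.16,.045])+Rt.apply([0,0,.019]),Rt)
for n in("side","top"):
    cv2.imwrite(f"pics/{n}7.png",cv2.cvtColor(get_image(n),cv2.COLOR_RGB2BGR))
a=load("pics/side7.png")[150:310,130:330];cv2.imwrite("pics/side7c.png",cv2.resize(a,None,fx=3.7,fy=3.7))
```

```text
t 10.3 p [ 0.5029 -0.1566  0.1482] F [ 0.28  0.12 -1.2 ] w 0.0557 q [-0.5    0.044  2.327  1.063  0.108 -2.705]
 x [-0.691  0.294 -0.661] y [0.373 0.928 0.022] z [ 0.62  -0.231 -0.75 ]
[ 0.49111051 -0.15218773  0.16245079]
turn deg [ 2.35 -3.63  0.65] shift mm (old axes) [ 78.4 -12.9  86.1] (new axes) [ 83.5 -10.4  81.4]
```

View pics/side7c.png

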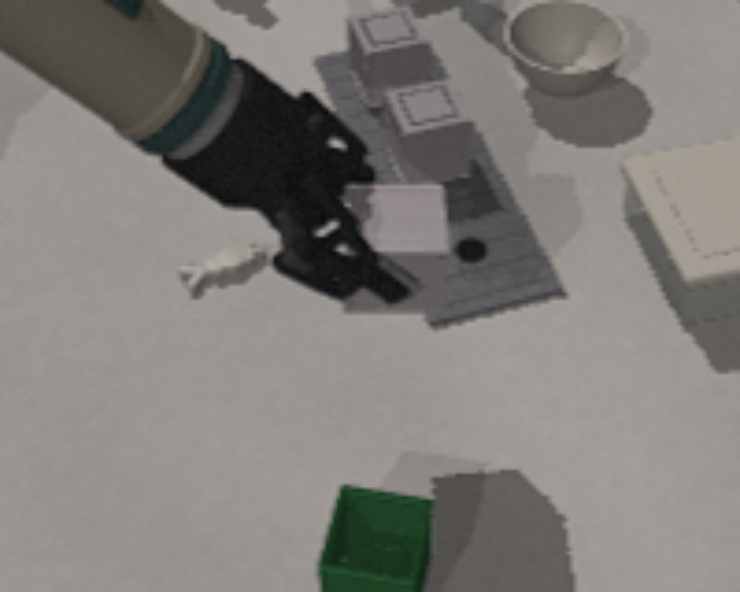

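```bash
cat > kin.py <<'E'
import numpy as np
from scipy.spatial.transform import Rotation as Ro
D=[([1.154,.277,1.506,0,1.361,-.121],[.1674,.5496,.2305]),
([-.702,.241,1.556,-.001,1.346,-1.287],[.4619,-.3004,.2304]),
([-.741,.96,.514,.262,2.431,-1.199],[.5961,-.3679,.2232]),
([-.743,.983,.709,.205,2.202,-1.277],[.5931,-.369,.1151]),
([-.732,.951,.93,.195,2.024,-1.307],[.5683,-.3325,.0593]),
([-.722,.927,1.089,.192,1.884,-1.325],[.5473,-.3009,.0199]),
([-.721,.818,.978,.211,2.095,-1.278],[.5474,-.3008,.1542]),
([-.613,.401,1.526,-.001,1.217,-2.064],[.5455,-.2994,.1489]),
([-.598,-.066,2.262,.804,.414,-2.703],[.4914,-.1231,.1915]),
([-.506,-.05,2.264,.44,.28,-2.157],[.4871,-.1414,.1815]),
([-.5,.044,2.327,1.063,.108,-2.705],[.5029,-.1566,.1482])]
def mats(q):
    Rz=lambda a:Ro.from_euler('z',a);Ry=lambda a:Ro.from_euler('y',a)
    A=Rz(q[0]);B=A*Ry(q[1]);C=A*Ry(q[1]+q[2]);W=C*Rz(q[3]);E=W*Ry(q[4])
    return A,B,C,W,E
def rows(q):
    A,B,C,W,E=mats(q)
    return np.c_[A.apply([1,0,0]),A.apply([0,1,0]),[0,0,1],B.apply([0,0,1]),C.apply([0,0,1]),C.apply([1,0,0]),E.apply([0,0,1])]
M=np.vstack([rows(q) for q,p in D]);b=np.hstack([p for q,p in D])
par,res,rk,sv=np.linalg.lstsq(M,b,rcond=None)
def fk(q):
    E=mats(q)[4];return rows(q)@par,E*Ro.from_euler('z',q[5])
if __name__=="__main__":
    print(par.round(4),rk,sv.round(3));print(((M@par-b).reshape(-1,3)*1000).round(1))
    print(fk(D[0][0])[1].as_matrix().round(3), fk(D[8][0])[1].as_matrix().round(3))
E
python3 kin.py
```

```text
[-2.000e-04  6.940e-02  1.369e-01  6.295e-01  4.214e-01  6.050e-02
  3.643e-01] 7 [6.249 4.693 3.34  2.006 0.757 0.343 0.242]
[[-0.  -0.1 -0.3]
 [ 0.   0.2  0.1]
 [-0.1  0.1  0.1]
 [-0.2 -0.1  0.1]
 [ 0.3  0.2 -0.2]
 [-0.1 -0.3  0.1]
 [ 0.1 -0.   0.2]
 [ 0.1  0.1 -0.4]
 [ 0.1 -0.   0.2]
 [ 0.1 -0.2  0.1]
 [-0.2  0.1 -0. ]]
[[-0.292 -0.957 -0.001]
 [-0.957  0.292 -0.002]
 [ 0.002  0.    -1.   ]] [[-0.128 -0.756  0.642]
 [-0.992  0.094 -0.087]
 [ 0.005 -0.647 -0.762]]
```

```bash
cat >> kin.py <<'E'
from scipy.optimize import least_squares
lo=np.array([-2.89,-.75,.22,-1.18,.11,-2.7]);hi=np.array([2.89,2.08,2.7,4.32,2.71,2.7])
def fkt(q):
    p,R=fk(q);return p,R*Ro.from_euler('z',90,degrees=True)
def ik(p,R,q0=None,m=.03,n=6):
    best=None
    rng=np.random.default_rng(0)
    for k in range(n):
        q=np.clip(q0,lo+m+.01,hi-m-.01) if (k==0 and q0 is not None) else np.clip(np.array([np.arctan2(p[1],p[0])-.1,.4,1.6,0,1.2,-1.5])+rng.normal(0,.3,6),lo+m+.01,hi-m-.01)
        f=lambda q:(lambda a:np.r_[(a[0]-p)*10,(a[1].inv()*R).as_rotvec()])(fkt(q))
        r=least_squares(f,q,bounds=(lo+m,hi-m))
        if best is None or r.cost<best.cost:best=r
        if best.cost<1e-7:break
    return best.x,best.cost
E
python3 - <<'E'
from kin import *
from h import rot
def t(c,az,phi):
    R=rot(az,phi);p=np.array(c)+R.apply([0,0,.019]);q,c_=ik(p,R);print(np.round(c,3),az,phi,"OK" if c_<1e-6 else "bad %.1e"%c_,q.round(2))
print("place, x toward base")
for phi in(-50,-45,-40,-35,-30,45,50,60):
  for z in(.037,.09): t([.604,-.0495,z],173.3,phi)
print("place, x outward")
for phi in(45,40,-45): t([.604,-.0495,.037],-6.7,phi)
print("place, jaw along mat x")
for az in(83.3,-96.7):
  for phi in(45,-45):t([.604,-.0495,.037],az,phi)
print("lay")
for c in([.52,-.17],[.5,-.2],[.554,-.25],[.6,-.3],[.62,-.25]):
  for az in(156,150):
    for phi in(-50,-45,-40,45): t(c+[.03],az,phi)
E
```

```text
place, x toward base
[ 0.604 -0.05   0.037] 173.3 -50 bad 5.6e-02 [-0.26  0.38  2.15  0.99  0.14 -2.67]
[ 0.604 -0.05   0.09 ] 173.3 -50 bad 3.2e-02 [-0.26  0.29  2.16  0.99  0.14 -2.67]
[ 0.604 -0.05   0.037] 173.3 -45 bad 3.2e-02 [-0.26  0.39  2.15  0.99  0.14 -2.67]
[ 0.604 -0.05   0.09 ] 173.3 -45 bad 1.5e-02 [-0.26  0.29  2.16  0.99  0.14 -2.67]
[ 0.604 -0.05   0.037] 173.3 -40 bad 1.5e-02 [-0.26  0.39  2.15  0.98  0.14 -2.67]
[ 0.604 -0.05   0.09 ] 173.3 -40 bad 4.1e-03 [-0.26  0.3   2.16  0.99  0.14 -2.67]
[ 0.604 -0.05   0.037] 173.3 -35 bad 4.2e-03 [-0.26  0.39  2.15  0.98  0.14 -2.67]
[ 0.604 -0.05   0.09 ] 173.3 -35 bad 2.8e-04 [-0.25  0.3   2.15  0.66  0.14 -2.34]
[ 0.604 -0.05   0.037] 173.3 -30 bad 3.3e-04 [-0.24  0.39  2.13  0.52  0.14 -2.19]
[ 0.604 -0.05   0.09 ] 173.3 -30 OK [-0.23  0.3   2.09  0.24  0.24 -1.9 ]
[ 0.604 -0.05   0.037] 173.3 45 OK [-0.17  0.91  1.12 -0.04  1.89 -1.62]
[ 0.604 -0.05   0.09 ] 173.3 45 OK [-0.17  0.86  1.09 -0.04  1.98 -1.63]
[ 0.604 -0.05   0.037] 173.3 50 OK [-0.17  0.96  1.06 -0.05  1.99 -1.63]
[ 0.604 -0.05   0.09 ] 173.3 50 OK [-0.
[... 3085 characters left out ...]
.47  2.04  1.01  0.14 -2.67]
[ 0.6  -0.3   0.03] 150 45 OK [-0.56  1.01  0.89 -0.03  2.02 -1.6 ]
[ 0.62 -0.25  0.03] 156 -50 bad 4.7e-02 [-0.55  0.46  2.04  1.    0.14 -2.67]
[ 0.62 -0.25  0.03] 156 -45 bad 2.5e-02 [-0.55  0.46  2.04  1.    0.14 -2.67]
[ 0.62 -0.25  0.03] 156 -40 bad 1.0e-02 [-0.55  0.46  2.05  1.    0.14 -2.67]
[ 0.62 -0.25  0.03] 156 45 OK [-0.47  1.01  0.9  -0.04  2.02 -1.62]
[ 0.62 -0.25  0.03] 150 -50 bad 4.4e-02 [-0.42  0.47  2.04 -1.15  0.14 -0.33]
[ 0.62 -0.25  0.03] 150 -45 bad 2.3e-02 [-0.42  0.47  2.04 -1.15  0.14 -0.33]
[ 0.62 -0.25  0.03] 150 -40 bad 9.6e-03 [-0.42  0.47  2.04 -1.15  0.14 -0.33]
[ 0.62 -0.25  0.03] 150 45 OK [-0.5   1.01  0.91  0.02  2.01 -1.54]
```

```bash
cat >> kin.py <<'E'
def path(L,q0):
    q=np.array(q0,float)
    for c,az,phi in L:
        from h import rot
        R=rot(az,phi);p=np.array(c)+R.apply([0,0,.019]);qn,c_=ik(p,R,q,n=1)
        print(np.round(c,3),az,phi,"OK" if c_<1e-6 else "BAD %.1e"%c_,qn.round(2),"dmax",np.abs(qn-q).max().round(2));q=qn
E
python3 - <<'E'
from kin import *
q=[-.5,.044,2.327,1.063,.108,-2.705]
L=[([.49,-.15,.17],156,f) for f in(-30,-15,0)]
L+=[([.49,-.13,.17],a,0) for a in range(156,-76,-20)]+[([.49,-.13,.17],-75,0)]
L+=[([.49,-.13,.17],-75,f) for f in(-15,-30,-45)]+[([.49,-.13,z],-75,-45) for z in(.1,.06,.03)]
path(L,q)
print("second")
q=[0,.6,1.7,-.5,1.2,.6]
L=[([.49,-.13,.1],105,-45),([.49,-.13,.03],105,-45),([.49,-.13,.15],105,-45)]+[([.5,-.1,.15],105,f) for f in(-20,0)]+[([.604,-.05,.15],83.3,f) for f in(0,20,45)]+[([.604,-.05,.04],83.3,45),([.604,-.05,.04],83.3,50)]
path(L,q)
E
```

```text
[ 0.49 -0.15  0.17] 156 -30 OK [-0.44  0.05  2.15  0.03  0.42 -1.61] dmax 1.09
[ 0.49 -0.15  0.17] 156 -15 OK [-0.44  0.13  1.95  0.01  0.8  -1.59] dmax 0.38
[ 0.49 -0.15  0.17] 156 0 OK [-0.43  0.24  1.76  0.    1.14 -1.58] dmax 0.33
[ 0.49 -0.13  0.17] 156 0 OK [-0.4   0.24  1.77  0.    1.13 -1.55] dmax 0.04
[ 0.49 -0.13  0.17] 136 0 OK [-0.4   0.24  1.77  0.    1.13 -1.2 ] dmax 0.35
[ 0.49 -0.13  0.17] 116 0 OK [-0.4   0.24  1.77  0.    1.13 -0.85] dmax 0.35
[ 0.49 -0.13  0.17] 96 0 OK [-0.4   0.24  1.77  0.    1.13 -0.5 ] dmax 0.35
[ 0.49 -0.13  0.17] 76 0 OK [-0.4   0.24  1.77  0.    1.13 -0.15] dmax 0.35
[ 0.49 -0.13  0.17] 56 0 OK [-0.4   0.24  1.77  0.    1.13  0.2 ] dmax 0.35
[ 0.49 -0.13  0.17] 36 0 OK [-0.4   0.24  1.77  0.    1.13  0.55] dmax 0.35
[ 0.49 -0.13  0.17] 16 0 OK [-0.4   0.24  1.77  0.    1.13  0.89] dmax 0.35
[ 0.49 -0.13  0.17] -4 0 OK [-0.4   0.24  1.77  0.    1.13  1.24] dmax 0.35
[ 0.49 -0.13  0.17] -24 0 OK [-0.4   0.24  1.77  0.    1.13  1.59] dmax 0.35
[ 0.49 -0.13  0.17] -44 0 OK [-0.4   0.24  1.77 -0.    1.13  1.94] dmax 0.35
[ 0.49 -0.13  0.17] -64 
[... 719 characters left out ...]
 3.5e-03 [ 0.07  0.51  2.12 -1.15  0.82  0.79] dmax 0.13
[ 0.49 -0.13  0.15] 105 -45 OK [ 0.08  0.3   2.07 -1.05  0.93  0.55] dmax 0.23
[ 0.5  -0.1   0.15] 105 -20 OK [-0.12  0.23  1.91 -0.41  0.92 -0.14] dmax 0.69
[ 0.5  -0.1   0.15] 105 0 OK [-0.33  0.26  1.8  -0.    1.09 -0.6 ] dmax 0.45
[ 0.604 -0.05   0.15 ] 83.3 0 OK [-0.2   0.39  1.59  0.    1.16 -0.08] dmax 0.52
[ 0.604 -0.05   0.15 ] 83.3 20 OK [-0.39  0.42  1.6   0.36  1.24 -0.41] dmax 0.36
[ 0.604 -0.05   0.15 ] 83.3 45 OK [-0.58  0.54  1.61  0.69  1.44 -0.72] dmax 0.34
[ 0.604 -0.05   0.04 ] 83.3 45 OK [-0.58  0.67  1.7   0.72  1.28 -0.86] dmax 0.17
[ 0.604 -0.05   0.04 ] 83.3 50 OK [-0.61  0.71  1.69  0.77  1.34 -0.91] dmax 0.06
```

Run:
```python
from kin import *
for c,m in(([.49,-.13],-95),([.5,-.16],-95),([.5,-.16],-105)):
    print(c,m)
    q=[-.4,.24,1.77,0,1.13,2.48]
    L=[(c+[.17],-75,f) for f in(-15,-30,-45)]+[(c+[z],m,-45) for z in(.17,.1,.03)]
    path(L,q)
    x=m+180
    for f in(-45,-40): path([(c+[.1],x,f),(c+[.03],x,f)],[0,.6,1.7,-.5,1.2,.6])
```

```text
[0.49, -0.13] -95
[ 0.49 -0.13  0.17] -75 -15 OK [-0.52  0.32  1.69  0.19  1.33  2.29] dmax 0.2
[ 0.49 -0.13  0.17] -75 -30 OK [-0.62  0.42  1.61  0.32  1.53  2.18] dmax 0.2
[ 0.49 -0.13  0.17] -75 -45 OK [-0.69  0.54  1.55  0.43  1.72  2.11] dmax 0.19
[ 0.49 -0.13  0.17] -95 -45 OK [-0.79  0.46  1.7   0.57  1.55  2.26] dmax 0.17
[ 0.49 -0.13  0.1 ] -95 -45 OK [-0.79  0.55  1.77  0.58  1.42  2.17] dmax 0.13
[ 0.49 -0.13  0.03] -95 -45 OK [-0.79  0.64  1.82  0.59  1.3   2.09] dmax 0.12
[ 0.49 -0.13  0.1 ] 85 -45 OK [ 0.09  0.47  1.95 -0.89  1.11  0.75] dmax 0.39
[ 0.49 -0.13  0.03] 85 -45 OK [ 0.09  0.58  2.   -0.97  1.01  0.9 ] dmax 0.15
[ 0.49 -0.13  0.1 ] 85 -40 OK [ 0.04  0.43  1.94 -0.82  1.06  0.65] dmax 0.32
[ 0.49 -0.13  0.03] 85 -40 OK [ 0.04  0.54  2.   -0.9   0.95  0.81] dmax 0.15
[0.5, -0.16] -95
[ 0.5  -0.16  0.17] -75 -15 OK [-0.56  0.35  1.64  0.18  1.35  2.26] dmax 0.22
[ 0.5  -0.16  0.17] -75 -30 OK [-0.65  0.45  1.56  0.31  1.56  2.16] dmax 0.21
[ 0.5  -0.16  0.17] -75 -45 OK [-0.71  0.57  1.49  0.42  1.76  2.1 ] dmax 0.2
[ 0.5  -0.16  0.17] -95 -45 OK [-0.81  0.49  
[... 609 characters left out ...]
0.16  0.17] -75 -30 OK [-0.65  0.45  1.56  0.31  1.56  2.16] dmax 0.21
[ 0.5  -0.16  0.17] -75 -45 OK [-0.71  0.57  1.49  0.42  1.76  2.1 ] dmax 0.2
[ 0.5  -0.16  0.17] -105 -45 OK [-0.85  0.45  1.73  0.63  1.49  2.32] dmax 0.26
[ 0.5  -0.16  0.1 ] -105 -45 OK [-0.85  0.54  1.79  0.64  1.37  2.23] dmax 0.12
[ 0.5  -0.16  0.03] -105 -45 OK [-0.85  0.64  1.84  0.67  1.25  2.14] dmax 0.12
[ 0.5  -0.16  0.1 ] 75 -45 OK [ 0.01  0.51  1.84 -0.82  1.2   0.75] dmax 0.32
[ 0.5  -0.16  0.03] 75 -45 OK [ 0.01  0.62  1.89 -0.87  1.09  0.88] dmax 0.13
[ 0.5  -0.16  0.1 ] 75 -40 OK [-0.03  0.48  1.84 -0.76  1.15  0.67] dmax 0.26
[ 0.5  -0.16  0.03] 75 -40 OK [-0.03  0.58  1.9  -0.81  1.03  0.8 ] dmax 0.13
```

>>> drive_tool(targets=[0,10,0,0,0,0,0.2,0,10,0,0,0,0,0.2,0,10,0,0,0,0,0.2,0,10,0,0,0,0,0.2,0,0,0,0,0,0,0.2])

```text
clock: 11.02
position: [0.5266, -0.1341, 0.155]
ee_rot: [0.14, 0.162, 0.977, 0.017]
contact_force: [0.6, -0.2, -1.7]
width: 0.0558
```

Run:
```python
from h import *
from kin import *
show()
plan([.475,-.13,.17],rot(156,0))
s,p,_=cur()
c=[.475,-.13];q=[-.4,.24,1.77,0,1.13,2.48]
path([(c+[.17],-75,f) for f in(-15,-30,-45)]+[(c+[z],-96.7,-45) for z in(.17,.1,.03)],q)
for f in(-45,-40): path([(c+[.1],83.3,f),(c+[.03],83.3,f)],[0,.6,1.7,-.5,1.2,.6])
```

```text
t 11.025 p [ 0.5266 -0.1341  0.155 ] F [ 0.62 -0.24 -1.73] w 0.0558 q [-0.453  0.156  1.912  0.153  0.82  -1.784]
 x [-0.908  0.322 -0.267] y [0.312 0.947 0.079] z [ 0.278 -0.012 -0.96 ]
turn deg [ 5.27 15.28  5.09] shift mm (old axes) [ 44.2 -11.1 -28.8] (new axes) [ 48.8 -17.3 -15. ]
[ 0.475 -0.13   0.17 ] -75 -15 OK [-0.54  0.3   1.72  0.19  1.32  2.28] dmax 0.2
[ 0.475 -0.13   0.17 ] -75 -30 OK [-0.64  0.4   1.64  0.32  1.52  2.16] dmax 0.2
[ 0.475 -0.13   0.17 ] -75 -45 OK [-0.7   0.53  1.58  0.42  1.71  2.09] dmax 0.19
[ 0.475 -0.13   0.17 ] -96.7 -45 OK [-0.81  0.44  1.75  0.57  1.53  2.25] dmax 0.18
[ 0.475 -0.13   0.1  ] -96.7 -45 OK [-0.81  0.53  1.81  0.58  1.4   2.16] dmax 0.13
[ 0.475 -0.13   0.03 ] -96.7 -45 OK [-0.81  0.63  1.86  0.6   1.28  2.08] dmax 0.12
[ 0.475 -0.13   0.1  ] 83.3 -45 OK [ 0.08  0.46  1.96 -0.88  1.12  0.77] dmax 0.38
[ 0.475 -0.13   0.03 ] 83.3 -45 OK [ 0.08  0.58  2.02 -0.95  1.01  0.92] dmax 0.15
[ 0.475 -0.13   0.1  ] 83.3 -40 OK [ 0.04  0.42  1.96 -0.81  1.07  0.68] dmax 0.31
[ 0.475 -0.13   0.03 ] 83.3 -40 OK [ 0.04  0.53  2.02 -0.89  0.95  0.83] dmax 0.15
```

Now I level the tool, then yaw it about its z axis from azimuth 156 towards -75.

>>> drive_tool(targets=[2.6,7.6,2.5,22,-5,-14,0.2,2.6,7.6,2.5,22,-5,-14,0.2,0,0,10.5,0,0,0,0.2,0,0,10.5,0,0,0,0.2,0,0,10.5,0,0,0,0.2,0,0,10.5,0,0,0,0.2,0,0,10.5,0,0,0,0.2,0,0,10.5,0,0,0,0.2,0,0,10.5,0,0,0,0.2,0,0,10.5,0,0,0,0.2,0,0,10.5,0,0,0,0.2,0,0,10.5,0,0,0,0.2])

```text
clock: 12.52
position: [0.4716, -0.1248, 0.17]
ee_rot: [-0.003, 0.904, 0.428, 0.0]
contact_force: [-0.2, -0.7, -1.2]
width: 0.0557
```

>>> drive_tool(targets=[0,0,10.5,0,0,0,0.2,0,0,10.5,0,0,0,0.2,0,0,10.5,0,0,0,0.2,0,0,10.5,0,0,0,0.2,0,0,10.5,0,0,0,0.2,0,0,10.5,0,0,0,0.2,0,0,10.5,0,0,0,0.2,0,0,10.5,0,0,0,0.2,0,0,10.5,0,0,0,0.2,0,0,10.5,0,0,0,0.2,0,0,10.5,0,0,0,0.2,0,0,0,0,0,0,0.2])

```text
clock: 14.02
position: [0.4717, -0.125, 0.1702]
ee_rot: [-0.001, 0.846, -0.533, -0.003]
contact_force: [-0.4, 1.1, -0.1]
width: 0.0557
```

Run:
```python
from h import *
show()
plan([.475,-.13,.17],rot(-75,0))
for n in("side","top"):
    cv2.imwrite(f"pics/{n}8.png",cv2.cvtColor(get_image(n),cv2.COLOR_RGB2BGR))
a=load("pics/side8.png")[120:320,100:350];cv2.imwrite("pics/side8c.png",cv2.resize(a,None,fx=3,fy=3))
```

```text
t 14.025 p [ 0.4717 -0.125   0.1702] F [-0.41  1.13 -0.09] w 0.0557 q [-0.405  0.193  1.779  0.004  1.175  2.288]
 x [ 0.433 -0.902 -0.006] y [-0.902 -0.433  0.001] z [-0.003  0.006 -1.   ]
turn deg [ 0.08  0.37 10.63] shift mm (old axes) [ 5.9 -0.8  0.2] (new axes) [ 5.7 -1.9  0.2]
```

View pics/side8c.png

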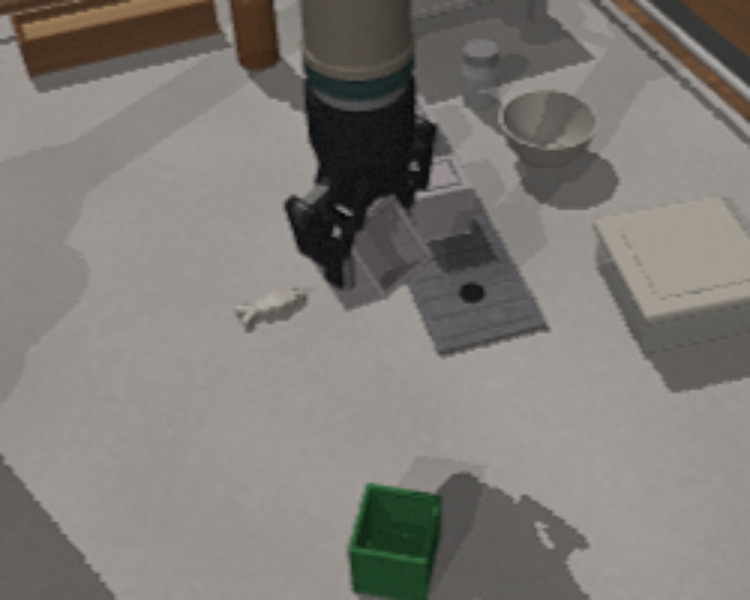

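>>> drive_tool(targets=[0,-9,0,0,0,0,0.2,0,-9,0,0,0,0,0.2,0,-9,0,0,0,0,0.2,0,-9,0,0,0,0,0.2,0,-9,0,0,0,0,0.2,0,0,0,0,0,0,0.2])

```text
clock: 14.88
position: [0.4734, -0.1276, 0.1678]
ee_rot: [-0.206, 0.779, -0.494, -0.327]
contact_force: [0.8, 0.2, -1.8]
width: 0.0562
```

Run:
```python
from h import *
show()
R=rot(-96.7,-45)
plan(np.array([.475,-.13,.12])+R.apply([0,0,.019]),R)
```

```text
t 14.875 p [ 0.4734 -0.1276  0.1678] F [ 0.8   0.22 -1.78] w 0.0562 q [-0.655  0.565  1.478  0.34   1.82   2.005]
 x [ 0.298 -0.635 -0.712] y [-0.904 -0.428  0.003] z [-0.306  0.643 -0.702]
turn deg [22.83  0.38 22.46] shift mm (old axes) [37.6 -7.7 49. ] (new axes) [35.3 -1.8 51.2]
```

>>> drive_tool(targets=[7.6,0,7.5,12,-3,16,0.2,7.6,0,7.5,12,-3,16,0.2,7.6,0,7.5,12,-2,16,0.2,0,0,0,0,0,0,0.2,0,0,0,0,0,0,0.2])

```text
clock: 15.5
position: [0.4795, -0.1158, 0.1131]
ee_rot: [0.287, -0.616, 0.688, 0.254]
contact_force: [0.8, -0.1, -0.4]
width: 0.0555
```

Run:
```python
from h import *
show()
R=rot(-96.7,-45)
plan(np.array([.475,-.13,.045])+R.apply([0,0,.019]),R)
for n in("side","top"):
    cv2.imwrite(f"pics/{n}9.png",cv2.cvtColor(get_image(n),cv2.COLOR_RGB2BGR))
a=load("pics/side9.png")[120:320,100:350];cv2.imwrite("pics/side9c.png",cv2.resize(a,None,fx=3,fy=3))
```

```text
t 15.5 p [ 0.4795 -0.1158  0.1131] F [ 0.76 -0.14 -0.44] w 0.0555 q [-0.811  0.496  1.785  0.58   1.454  2.193]
 x [-0.077 -0.702 -0.708] y [-0.994  0.113 -0.003] z [ 0.082  0.704 -0.706]
turn deg [0.03 0.11 0.28] shift mm (old axes) [58.6  3.1 56.7] (new axes) [58.5  2.8 56.8]
```

View pics/side9c.png

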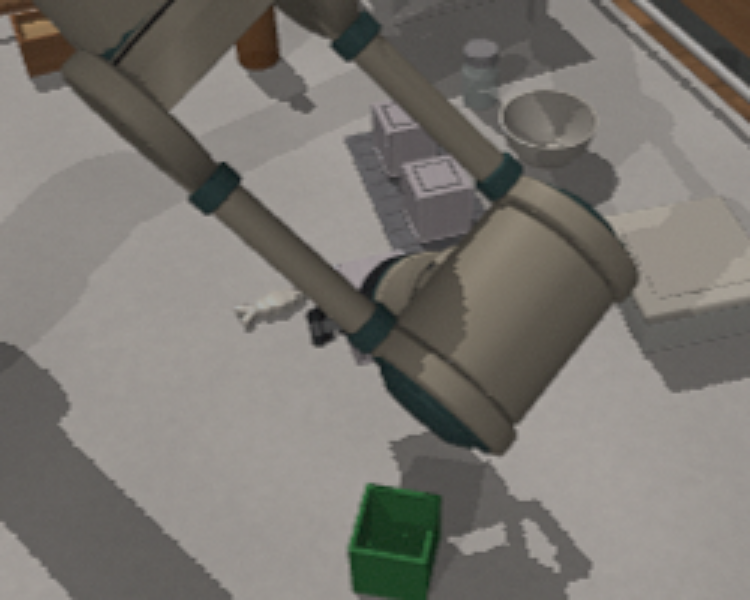

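View pics/top9.png

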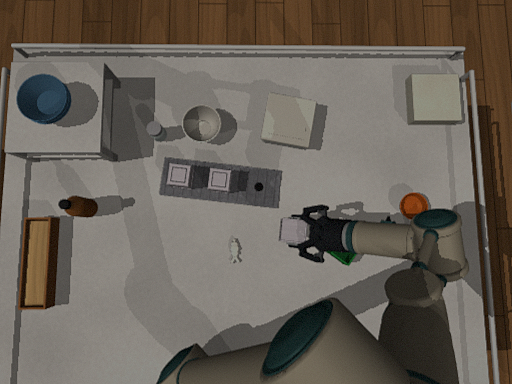

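>>> drive_tool(targets=[0,0,0,20,2,20,0.2,0,0,0,20,1,20,0.2,0,0,0,15,0,15,0.2,0,0,0,8,0,8,0.2,0,0,0,0,0,0,0.2,0,0,0,0,0,0,0.2])

```text
clock: 16.35
position: [0.4761, -0.115, 0.0232]
ee_rot: [0.287, -0.614, 0.689, 0.256]
contact_force: [-0.2, -0.3, -1.7]
width: 0.0557
```

Run:
```python
from h import *
show()
s,p,R=cur();print(p+R.apply([0,0,-.019]))
plan(p,rot(-96.7,-45))
t=get_image("top");cv2.imwrite("pics/top10.png",cv2.resize(cv2.cvtColor(t[190:270,260:400],cv2.COLOR_RGB2BGR),None,fx=5,fy=5))
```

```text
t 16.35 p [ 0.4761 -0.115   0.0232] F [-0.2  -0.28 -1.75] w 0.0557 q [-0.815  0.62   1.86   0.601  1.292  2.081]
 x [-0.081 -0.699 -0.71 ] y [-0.993  0.115 -0.   ] z [ 0.082  0.705 -0.704]
[ 0.47453664 -0.12840737  0.03654946]
turn deg [0.05 0.24 0.06] shift mm (old axes) [0. 0. 0.] (new axes) [0. 0. 0.]
```

View pics/top10.png

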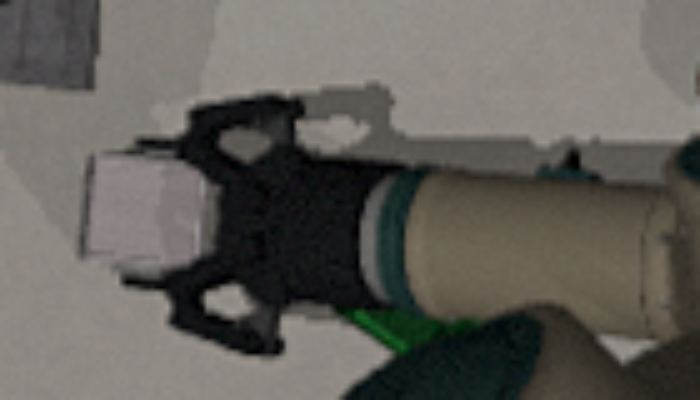

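>>> drive_tool(targets=[0,0,0,2,0,2,0.2,0,0,0,1.5,0,1.5,0.2,0,0,0,0.7,0,0.7,0.2,0,0,0,0.7,0,0.7,0.2,0,0,0,0,0,0,0.2])

```text
clock: 17.02
position: [0.4756, -0.1147, 0.0179]
ee_rot: [0.288, -0.613, 0.689, 0.257]
contact_force: [-3.2, -3.9, 12.3]
width: 0.0561
```

>>> drive_tool(targets=[0,0,0,0.5,0,0.5,0.2,0,0,0,0,0,0,0.2])

```text
clock: 17.27
position: [0.4756, -0.1147, 0.0179]
ee_rot: [0.289, -0.613, 0.689, 0.257]
contact_force: [-4.0, -5.1, 16.4]
width: 0.0557
```

>>> drive_tool(targets=[0,0,0,-0.7,0,-0.7,0.2,0,0,0,0,0,0,0.2], grip_force=20)

```text
clock: 17.52
position: [0.4756, -0.1147, 0.0179]
ee_rot: [0.288, -0.613, 0.689, 0.256]
contact_force: [-2.8, -3.4, 10.8]
width: 0.0557
```

Run:
```python
from h import *
show()
t=get_image("side");cv2.imwrite("pics/side11.png",cv2.resize(cv2.cvtColor(t[120:320,100:350],cv2.COLOR_RGB2BGR),None,fx=3,fy=3))
```

```text
t 17.525 p [ 0.4756 -0.1147  0.0179] F [-2.79 -3.44 10.85] w 0.0557 q [-0.816  0.629  1.864  0.604  1.284  2.073]
 x [-0.081 -0.698 -0.712] y [-0.993  0.116 -0.   ] z [ 0.082  0.707 -0.702]
```

View pics/side11.png

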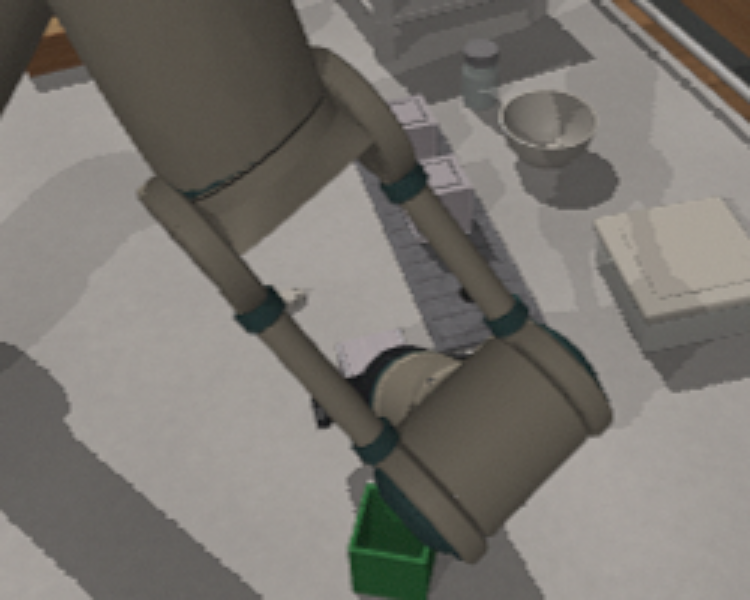

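Run:
```python
from h import *
im=load("pics/top0.png");h=cv2.cvtColor(im,cv2.COLOR_BGR2HSV)
m=cv2.inRange(h,(45,80,20),(85,255,255))
yy,xx=np.nonzero(m);print(len(xx),xx.min(),xx.max(),yy.min(),yy.max())
s,p,R=cur();g=p+R.apply([0,0,-.019])
u=-R.as_matrix()[:,2]
best=[]
for x,y in zip(xx,yy):
    w=onz("top",(x,y),.062);d=w-g;al=d@u;pe=d-al*u;best.append((np.linalg.norm(pe),al,*R.inv().apply(pe)[:2],x,y))
best.sort();print(np.round(best[:4],4))
sub=cv2.resize(im[225:275,315:370],None,fx=8,fy=8,interpolation=cv2.INTER_CUBIC);cv2.imwrite("pics/g.png",sub)
```

```text
555 327 359 236 265
[[6.450e-02 1.023e-01 5.770e-02 2.880e-02 3.300e+02 2.470e+02]
 [6.480e-02 1.041e-01 5.940e-02 2.580e-02 3.310e+02 2.460e+02]
 [6.510e-02 1.074e-01 6.280e-02 1.730e-02 3.330e+02 2.430e+02]
 [6.530e-02 1.058e-01 6.120e-02 2.290e-02 3.320e+02 2.450e+02]]
```

View pics/g.png

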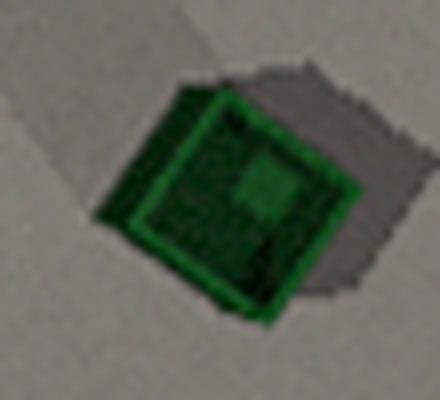

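>>> drive_tool(targets=[0,0,0,-0.6,0,-0.6,0.2,0,0,0,0,0,0,0.2,0,0,0,0,0,0,0.7,0,0,0,0,0,0,0.74,0,0,0,0,0,0,0.8,0,0,0,0,0,0,0.88,0,0,0,0,0,0,0.96,0,0,0,0,0,0,0.96])

```text
clock: 18.58
position: [0.4755, -0.1147, 0.0168]
ee_rot: [0.287, -0.613, 0.69, 0.256]
contact_force: [-0.5, -0.6, 0.8]
width: 0.0818
```

Run:
```python
from h import *
show()
t=get_image("top");cv2.imwrite("pics/top12.png",cv2.resize(cv2.cvtColor(t[190:270,260:400],cv2.COLOR_RGB2BGR),None,fx=5,fy=5))
```

```text
t 18.575 p [ 0.4755 -0.1147  0.0168] F [-0.53 -0.61  0.78] w 0.0818 q [-0.815  0.63   1.865  0.603  1.281  2.074]
 x [-0.082 -0.699 -0.711] y [-0.993  0.116  0.001] z [ 0.081  0.706 -0.704]
```

View pics/top12.png

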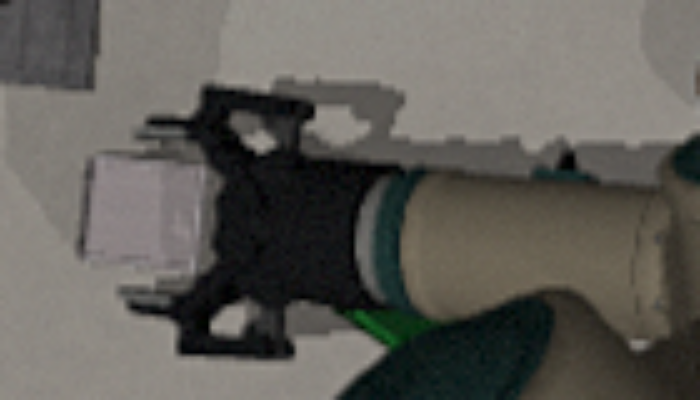

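>>> drive_tool(targets=[0,0,0,0,0,-15,0.96,0,0,0,0,0,-40,0.96,0,0,0,0,0,-45,0.96,0,0,0,-30,0,-40,0.96,-7.6,0,-7.5,-20,0,-20,0.96,-7.6,0,-7.5,0,0,0,0.96,-7.6,0,-7.5,0,0,0,0.96,0,9,0,0,0,0,0.96,0,9,0,0,0,0,0.96,0,9,0,0,0,0,0.96,0,9,0,0,0,0,0.96,0,9,0,0,0,0,0.96])

```text
clock: 20.12
position: [0.4667, -0.1935, 0.1665]
ee_rot: [0.0, 0.845, -0.535, 0.0]
contact_force: [-0.2, -0.4, -0.3]
width: 0.0821
```

Run:
```python
from h import *
show()
plan([.475,-.10,.25],rot(83.3,0))
for n in("side","top"):
    cv2.imwrite(f"pics/{n}13.png",cv2.cvtColor(get_image(n),cv2.COLOR_RGB2BGR))
```

```text
t 20.125 p [ 0.4667 -0.1935  0.1665] F [-0.16 -0.35 -0.27] w 0.0821 q [-5.300e-01  2.190e-01  1.755e+00 -1.000e-03  1.168e+00  2.170e+00]
 x [ 0.427 -0.904  0.001] y [-0.904 -0.427  0.   ] z [-0.    -0.001 -1.   ]
turn deg [ 7.00e-02  2.00e-02 -1.48e+02] shift mm (old axes) [-80.9 -47.4 -83.6] (new axes) [ 93.8  -2.7 -83.5]
```

View pics/side13.png

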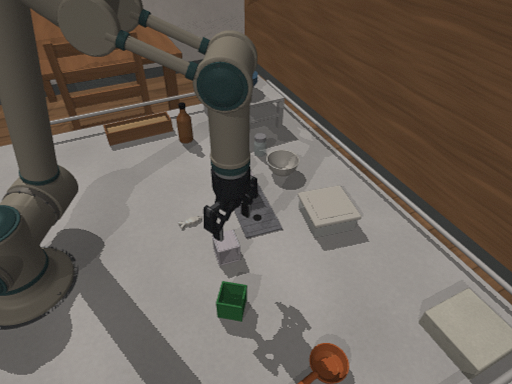

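View pics/top13.png

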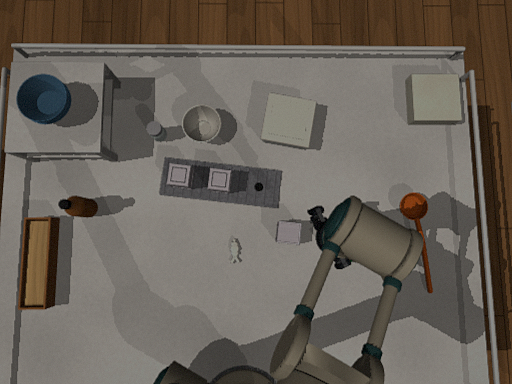

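Run:
```python
from h import *
im=load("pics/top13.png");x0,y0,x1,y1=270,215,308,250
crop(im,"pics/l.png",x0,y0,x1,y1,16)
s=load("pics/side13.png");crop(s,"pics/ls.png",195,220,260,270,10)
sub=cv2.resize(im[y0:y1,x0:x1],None,fx=8,fy=8,interpolation=cv2.INTER_CUBIC).astype(int)
m=((sub[:,:,0]-sub[:,:,1]>1)&(sub.sum(2)>330)).astype(np.uint8)
m=cv2.morphologyEx(m,cv2.MORPH_CLOSE,np.ones((9,9)));m=cv2.morphologyEx(m,cv2.MORPH_OPEN,np.ones((9,9)))
k,l,st,_=cv2.connectedComponentsWithStats(m);i=1+np.argmax(st[1:,4]);print(st)
c=max(cv2.findContours((l==i).astype(np.uint8),cv2.RETR_EXTERNAL,cv2.CHAIN_APPROX_NONE)[0],key=cv2.contourArea)[:,0]
P=np.array([onz("top",((x+.5)/8-.5+x0,(y+.5)/8-.5+y0),.056)[:2]*1000 for x,y in c],np.float32)
print(cv2.minAreaRect(P))
```

```text
[[    0     0   304   280 71428]
 [   69    53    44    59  1736]
 [  132    60    23    31   516]
 [  161    60    22    23   266]
 [  187    62    39    23   616]
 [  240    72     9     9    81]
 [  229    82    19    14   246]
 [  127    90    82   117  4020]
 [  202    96    42    56  1208]
 [  118   100    11     9    99]
 [   67   115    62    29  1281]
 [   93   154    17    16   211]
 [   79   166     9    16   144]
 [  184   173    23    42   639]
 [  207   178     9    10    90]
 [  129   180    13    14   182]
 [   59   183    26    33   588]
 [  211   189    26    43   786]
 [  109   195    26    26   527]
 [  145   201    13    19   240]
 [  169   211    13    18   216]]
((471.4278564453125, -133.409912109375), (33.56154251098633, 30.02806282043457), 39.60975646972656)
```

View pics/l.png

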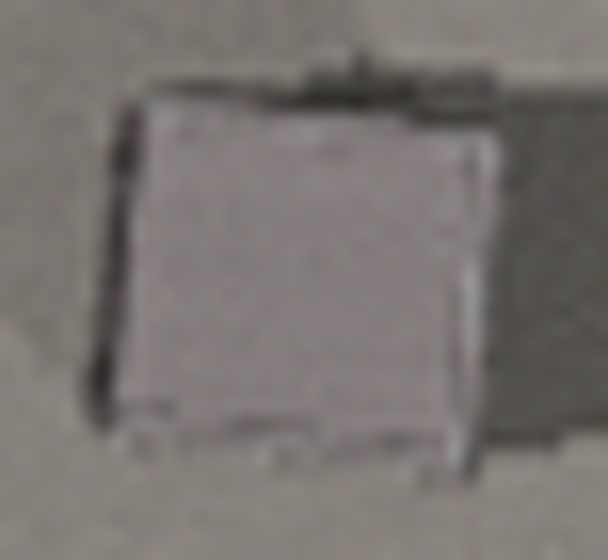

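View pics/ls.png

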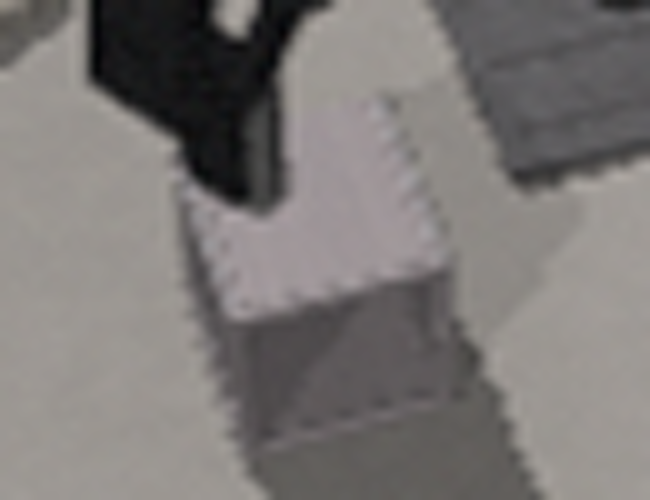

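Run:
```python
from h import *
print(ray("top",(0,0))[0])
C=[(140,95),(500,128),(468,438),(115,415)]
W=np.array([onz("top",((x+.5)/16-.5+270,(y+.5)/16-.5+215),.056) for x,y in C]);print(W.mean(0))
for i in range(4):
    d=W[(i+1)%4]-W[i];print(np.round(np.linalg.norm(d)*1000,1),np.degrees(np.arctan2(d[1],d[0])).round(1))
C=[(380,98),(447,270),(235,320)]
W=np.array([onz("side",((x+.5)/10-.5+195,(y+.5)/10-.5+220),.056) for x,y in C]);print((W[0]+W[2])/2)
for i in range(2):
    d=W[(i+1)%4]-W[i];print(np.round(np.linalg.norm(d)*1000,1),np.degrees(np.arctan2(d[1],d[0])).round(1))
```

```text
[ 0.47366036 -0.00954683  1.07299114]
[ 0.47493225 -0.12760916  0.056     ]
61.4 -95.6
52.4 172.8
59.7 85.8
53.9 -5.3
[ 0.47320196 -0.12818424  0.056     ]
60.1 -97.6
54.4 171.3
```

>>> drive_tool(targets=[0,0,-10.5,0,0,-20,0.96,0,0,-10.5,0,0,-20,0.96,0,0,-10.5,0,0,-20,0.96,0,0,-10.5,0,0,0,0.96,0,0,-10.5,0,0,0,0.96,0,0,-10.5,0,0,0,0.96,0,0,-10.5,0,0,0,0.96,0,0,-10.5,0,0,0,0.96,0,0,-10.5,0,0,0,0.96,0,0,-10.5,0,0,0,0.96,0,0,-10.5,0,0,0,0.96,0,0,-10.5,0,0,0,0.96])

```text
clock: 21.72
position: [0.4672, -0.1942, 0.2251]
ee_rot: [-0.004, 0.859, 0.512, -0.001]
contact_force: [0.4, 0.2, 0.5]
width: 0.0823
```

>>> drive_tool(targets=[0,0,-10.5,30,0,0,0.96,0,0,-10.5,40,0,0,0.96,0,-9,0,40,0,0,0.96,0,-9,0,30,0,0,0.96,0,-9,0,0,0,0,0.96,0,-9,0,0,0,0,0.96,0,-9,0,0,0,0,0.96,0,0,0,0,0,0,0.96])

```text
clock: 22.72
position: [0.5032, -0.0583, 0.2182]
ee_rot: [0.247, 0.694, 0.611, -0.29]
contact_force: [0.0, 0.6, -0.3]
width: 0.0821
```

Run:
```python
from h import *
show()
R=rot(83.3,-45);g=np.array([.474,-.128,.031]);t=g+R.apply([0,0,.019])
plan(t-R.apply([0,0,.09]),R)
for n in("top",):
    cv2.imwrite(f"pics/{n}14.png",cv2.cvtColor(get_image(n),cv2.COLOR_RGB2BGR))
```

```text
t 22.725 p [ 0.5032 -0.0583  0.2182] F [ 0.03  0.55 -0.27] w 0.0821 q [ 0.227  0.365  1.686 -0.721  1.469  0.574]
 x [ 0.085  0.704 -0.705] y [ 0.991 -0.132 -0.012] z [-0.101 -0.697 -0.709]
turn deg [-1.09 -0.2  -0.15] shift mm (old axes) [ 80.6 -18.9 113.4] (new axes) [ 81.  -20.9 112.7]
```

View pics/top14.png

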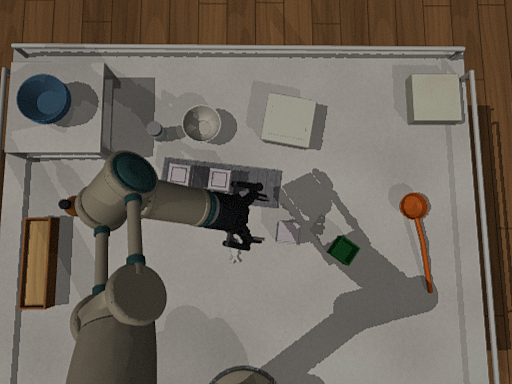

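>>> drive_tool(targets=[-1,0,0,27,-7,38,0.96,0,0,0,27,-7,37,0.96,0,0,0,27,-7,37,0.96,0,0,0,0,0,0,0.96])

```text
clock: 23.28
position: [0.4779, -0.0802, 0.0831]
ee_rot: [0.253, 0.694, 0.611, -0.285]
contact_force: [0.2, -0.3, 0.2]
width: 0.0818
```

Run:
```python
from h import *
show()
R=rot(83.3,-45);g=np.array([.474,-.128,.032]);t=g+R.apply([0,0,.019])
plan(t,R)
for n in("side","top"):
    cv2.imwrite(f"pics/{n}15.png",cv2.cvtColor(get_image(n),cv2.COLOR_RGB2BGR))
a=load("pics/side15.png")[160:280,140:300];b=load("pics/top15.png")[180:260,200:320]
cv2.imwrite("pics/c15.png",np.vstack([cv2.resize(a,None,fx=3.5,fy=3.5)[60:360],cv2.resize(b,(560,373))[60:350]]))
```

```text
t 23.275 p [ 0.4779 -0.0802  0.0831] F [ 0.24 -0.27  0.19] w 0.0818 q [ 0.201  0.487  1.914 -0.804  1.189  0.814]
 x [ 0.09   0.704 -0.705] y [ 0.992 -0.125  0.002] z [-0.086 -0.699 -0.709]
turn deg [-0.23 -0.19 -0.42] shift mm (old axes) [ 2.  2. 89.] (new axes) [ 2.3  1.7 89. ]
```

View pics/c15.png

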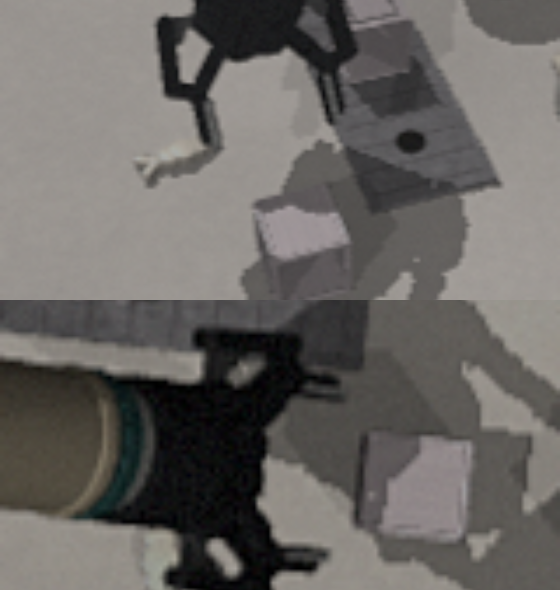

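>>> drive_tool(targets=[0,0,-0.4,2,2,30,0.96,0,0,0,0,0,30,0.96,0,0,0,0,0,20,0.96,0,0,0,0,0,10,0.96,0,0,0,0,0,0,0.96])

```text
clock: 24.0
position: [0.4751, -0.1404, 0.0191]
ee_rot: [0.254, 0.691, 0.614, -0.284]
contact_force: [-0.3, 1.0, -0.2]
width: 0.0821
```

Run:
```python
from h import *
show()
R=rot(83.3,-45);g=np.array([.474,-.128,.032]);t=g+R.apply([0,0,.019])
plan(t,R)
b=cv2.cvtColor(get_image("top"),cv2.COLOR_RGB2BGR)[190:260,230:330];cv2.imwrite("pics/c16.png",cv2.resize(b,None,fx=6,fy=6))
```

```text
t 24.0 p [ 0.4751 -0.1404  0.0191] F [-0.34  1.02 -0.16] w 0.0821 q [ 0.089  0.571  2.012 -0.947  1.016  0.918]
 x [ 0.085  0.705 -0.705] y [ 0.993 -0.116  0.003] z [-0.08 -0.7  -0.71]
turn deg [ 0.15 -0.21 -0.11] shift mm (old axes) [-0.5 -2.6  1.3] (new axes) [-0.5 -2.6  1.3]
```

View pics/c16.png

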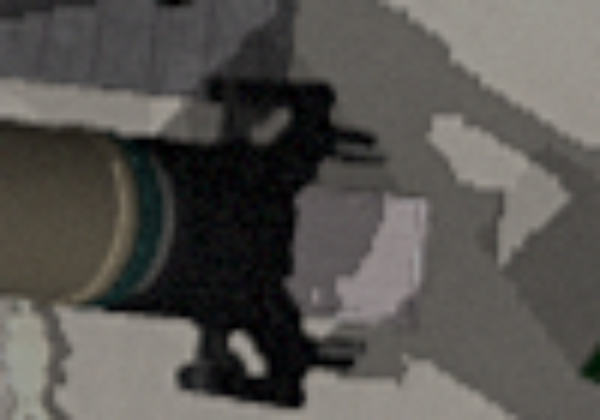

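>>> drive_tool(targets=[0,0,0,0,-1.5,1,0.96,0,0,0,0,0,0,0.8,0,0,0,0,0,0,0.7,0,0,0,0,0,0,0.6,0,0,0,0,0,0,0.4,0,0,0,0,0,0,0.2,0,0,0,0,0,0,0.2,0,0,0,0,0,0,0.2], grip_force=35)

```text
clock: 25.05
position: [0.4733, -0.1406, 0.0182]
ee_rot: [0.254, 0.691, 0.614, -0.284]
contact_force: [-0.1, 2.6, 2.8]
width: 0.0556
```

>>> drive_tool(targets=[0,0,0,-3,0,-3,0.2,0,0,0,-10,0,-10,0.2,0,0,0,-22,0,-22,0.2,0,0,0,-30,0,-30,0.2,0,0,0,-30,0,-30,0.2,0,0,0,0,0,0,0.2])

```text
clock: 25.8
position: [0.4744, -0.1411, 0.1559]
ee_rot: [0.257, 0.692, 0.613, -0.281]
contact_force: [0.3, 0.5, -1.6]
width: 0.0556
```

Run:
```python
from h import *
show()
plan([.604,-.05,.2],rot(83.3,0))
for n in("side","top"):
    cv2.imwrite(f"pics/{n}17.png",cv2.cvtColor(get_image(n),cv2.COLOR_RGB2BGR))
a=load("pics/side17.png")[140:280,120:320];b=load("pics/top17.png")[170:260,200:330]
cv2.imwrite("pics/c17.png",np.vstack([cv2.resize(a,(560,300)),cv2.resize(b,(560,290))]))
```

```text
t 25.8 p [ 0.4744 -0.1411  0.1559] F [ 0.27  0.49 -1.56] w 0.0556 q [ 0.088  0.357  1.894 -0.825  1.222  0.639]
 x [ 0.089  0.705 -0.704] y [ 0.993 -0.116  0.01 ] z [-0.074 -0.7   -0.71 ]
turn deg [ 0.58 44.73 -0.17] shift mm (old axes) [  44.8  118.7 -104.7] (new axes) [105.6 118.1 -44.1]
```

View pics/c17.png

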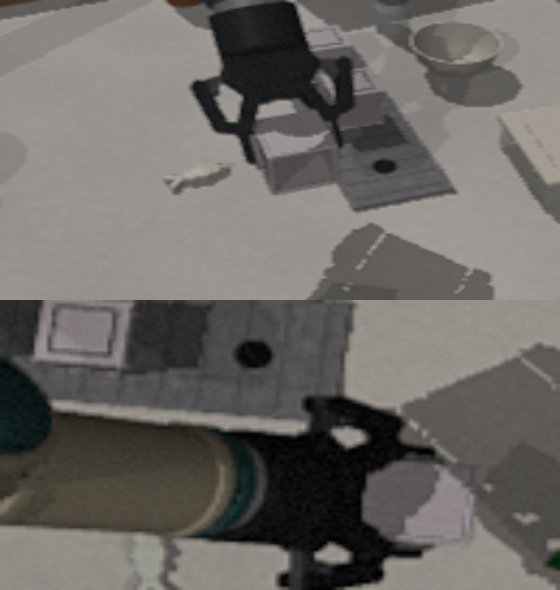

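>>> drive_tool(targets=[0,9,0,0,0,-10,0.2,0,9,0,0,0,-10,0.2,0,9,0,0,0,-10,0.2,0,9,0,0,0,-10,0.2,0.5,9,0,0,0,-10,0.2,0,0,0,31,39,0,0.2,0,0,0,31,39,0,0.2,0,0,0,31,39,0,0.2,0,9,0,0,0,0,0.2,0,9,0,0,0,0,0.2,0,9,0,0,0,0,0.2,0,9,0,0,0,0,0.2])

```text
clock: 27.4
position: [0.6015, -0.0406, 0.1941]
ee_rot: [-0.211, 0.71, 0.63, 0.231]
contact_force: [0.2, 0.1, -1.2]
width: 0.0553
```

>>> drive_tool(targets=[0,9,0,0,0,0,0.2,0,0,0,0,0,0,0.2])

```text
clock: 27.65
position: [0.6008, -0.0424, 0.1912]
ee_rot: [-0.261, 0.693, 0.61, 0.283]
contact_force: [1.0, 0.9, -0.6]
width: 0.0557
```

Run:
```python
from h import *
show()
R=rot(83.3,45);g=np.array([.604,-.0495,.09]);t=g+R.apply([0,0,.019])
plan(t,R)
for n in("side","top"):
    cv2.imwrite(f"pics/{n}18.png",cv2.cvtColor(get_image(n),cv2.COLOR_RGB2BGR))
a=load("pics/side18.png")[90:290,150:350];b=load("pics/top18.png")[110:240,150:350]
cv2.imwrite("pics/c18.png",np.hstack([cv2.resize(a,(400,400)),cv2.resize(b,(400,260)).repeat(1,0) if 0 else cv2.copyMakeBorder(cv2.resize(b,(400,260)),0,140,0,0,cv2.BORDER_CONSTANT)]))
```

```text
t 27.65 p [ 0.6008 -0.0424  0.1912] F [ 0.98  0.88 -0.64] w 0.0557 q [-0.589  0.489  1.553  0.68   1.546 -0.641]
 x [0.095 0.697 0.71 ] y [ 0.993 -0.12  -0.015] z [ 0.075  0.707 -0.704]
turn deg [-0.48 -0.28 -0.74] shift mm (old axes) [-76.6   5.7  85.4] (new axes) [-76.2   4.   85.8]
```

View pics/c18.png

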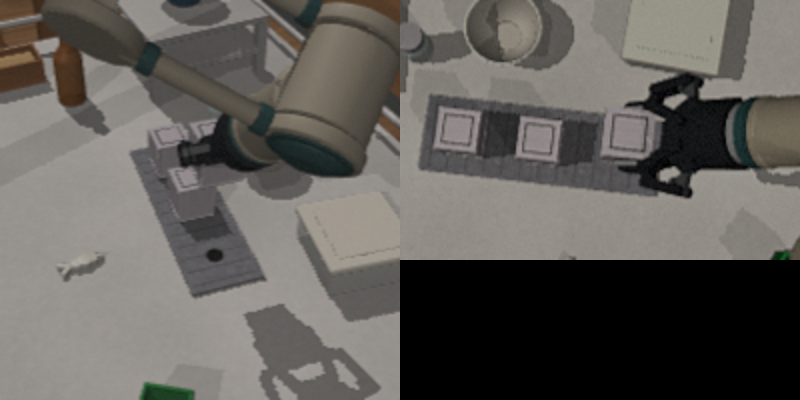

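>>> drive_tool(targets=[-0.5,-0.3,-0.7,-25,2,28,0.2,0,0,0,-25,2,28,0.2,0,0,0,-25,1,28,0.2,0,0,0,0,0,0,0.2,0,0,0,0,0,0,0.2])

```text
clock: 28.38
position: [0.6092, -0.034, 0.085]
ee_rot: [-0.25, 0.688, 0.617, 0.288]
contact_force: [-0.5, -0.6, -1.3]
width: 0.0558
```

Run:
```python
from h import *
show()
s,p,R=cur();print(p+R.apply([0,0,-.019]))
R2=rot(83.3,45);plan(np.array([.604,-.0495,.06])+R2.apply([0,0,.019]),R2)
for n in("side","top"):
    cv2.imwrite(f"pics/{n}19.png",cv2.cvtColor(get_image(n),cv2.COLOR_RGB2BGR))
crop(load("pics/top19.png"),"pics/t19.png",230,160,290,220,10)
crop(load("pics/side19.png"),"pics/s19.png",210,160,290,240,7)
```

```text
t 28.375 p [ 0.6092 -0.034   0.085 ] F [-0.48 -0.6  -1.34] w 0.0558 q [-0.572  0.598  1.659  0.709  1.356 -0.793]
 x [0.072 0.705 0.705] y [ 0.994 -0.112  0.011] z [ 0.087  0.7   -0.709]
[ 0.60755955 -0.04727619  0.09846985]
turn deg [0.28 0.13 0.63] shift mm (old axes) [-28.9  -3.8  25.4] (new axes) [-29.   -3.4  25.3]
```

View pics/t19.png

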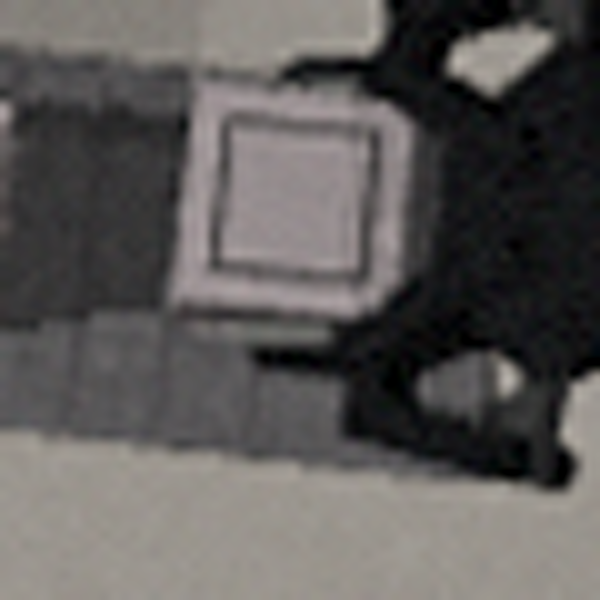

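View pics/s19.png

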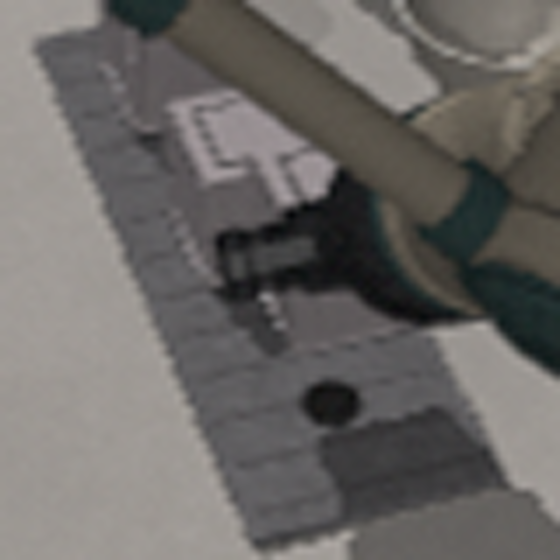

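Run:
```python
from h import *
C=[(222,116),(378,130),(368,277),(214,268)]
O=[(198,82),(None,None),(None,None),(172,305)]
P=lambda c:((c[0]+.5)/10-.5+230,(c[1]+.5)/10-.5+160)
for z in(.127,.130):
    W=np.array([onz("top",P(c),z) for c in C]);print(z,W.mean(0).round(4))
    for i in range(4):
        d=W[(i+1)%4]-W[i];print(np.round(np.linalg.norm(d)*1000,1),np.degrees(np.arctan2(d[1],d[0])).round(1),end=" ")
    a,b=[onz("top",P(c),z) for c in((198,82),(172,305))];d=b-a
    print("left edge mid",((a+b)/2).round(4),np.linalg.norm(d),np.degrees(np.arctan2(d[1],d[0])))
    u=d/np.linalg.norm(d); print("centre from edge",((a+b)/2+.028*np.array([-u[1],u[0],0])*1).round(4))
# mat re-measure: neighbours' centres from the first top image
im=load("pics/top0.png")
```

```text
0.127 [ 0.6072 -0.0461  0.127 ]
40.1 -95.4 38.0 175.5 39.3 86.4 39.2 -3.3 left edge mid [ 0.6085 -0.0179  0.127 ] 0.057863800216539606 173.1272359715685
centre from edge [ 0.6051 -0.0457  0.127 ]
0.13 [ 0.6068 -0.046   0.13  ]
40.0 -95.4 37.9 175.5 39.2 86.4 39.1 -3.3 left edge mid [ 0.6081 -0.0179  0.13  ] 0.057680298073671 173.1272359715685
centre from edge [ 0.6047 -0.0457  0.13  ]
```

Run:
```python
from h import *
s,p,R=cur()
R2=rot(83.3,45);print(R.inv().apply([-3,-3.7,-52]).round(1))
crop(load("pics/top0.png"),"pics/n1.png",160,155,240,200,10)
```

```text
[-39.5  -3.2  34. ]
```

View pics/n1.png

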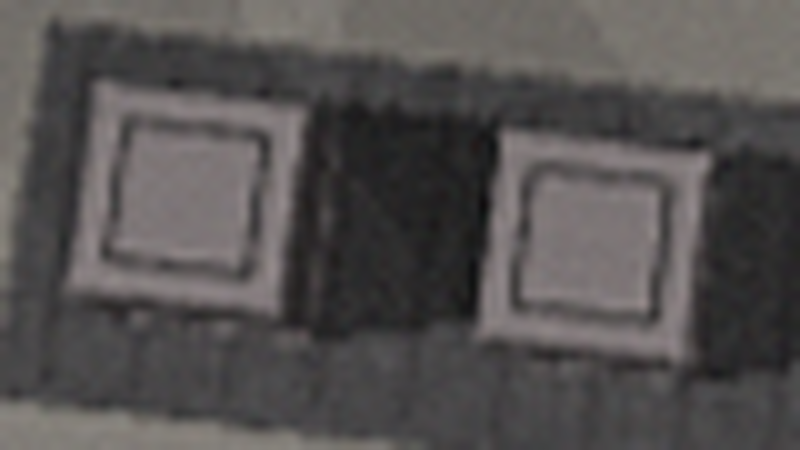

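>>> drive_tool(targets=[0.3,0.1,0.6,-13,-1,11,0.2,0,0,0,-13,-1,11,0.2,0,0,0,-9,-1,8,0.2,0,0,0,-4,0,4,0.2,0,0,0,0,0,0,0.2,0,0,0,0,0,0,0.2])

```text
clock: 29.22
position: [0.6053, -0.0379, 0.0318]
ee_rot: [-0.255, 0.691, 0.613, 0.286]
contact_force: [0.5, -0.2, -1.1]
width: 0.0557
```

Run:
```python
from h import *
P=lambda c:((c[0]+.5)/10-.5+160,(c[1]+.5)/10-.5+155)
cs=[]
for C in([(95,82),(310,103),(285,318),(70,290)],[(125,120),(268,138),(248,275),(108,262)],[(505,130),(712,152),(690,362),(480,335)],[(528,165),(665,180),(652,320),(515,308)]):
    W=np.array([onz("top",P(c),.068) for c in C]);cs.append(W.mean(0));print(W.mean(0).round(4))
    for i in range(4):
        d=W[(i+1)%4]-W[i];print(np.round(np.linalg.norm(d)*1000,1),np.degrees(np.arctan2(d[1],d[0])).round(1),end=" ")
    print()
a=(cs[0]+cs[1])/2;b=(cs[2]+cs[3])/2;print(np.linalg.norm(b-a),np.degrees(np.arctan2(*(a-b)[[1,0]])),"free pred",2*b-a)
show()
s,p,R=cur();print(p+R.apply([0,0,-.019]));plan(p,rot(83.3,45))
cv2.imwrite("pics/top20.png",cv2.cvtColor(get_image("top"),cv2.COLOR_RGB2BGR))
crop(load("pics/top20.png"),"pics/t20.png",230,160,290,220,10)
```

```text
[0.6299 0.1692 0.068 ]
58.4 -95.8 59.0 174.3 58.2 82.3 57.1 -5.5 
[0.6297 0.1699 0.068 ]
38.9 -97.4 37.7 172.7 37.8 84.4 39.0 -5.6 
[0.6168 0.0595 0.068 ]
56.4 -96.3 57.6 174.1 57.0 82.4 56.3 -6.4 
[0.6172 0.0613 0.068 ]
37.3 -96.5 38.4 174.9 37.1 84.7 39.2 -4.7 
0.10984462367504456 83.31121714814927 free pred [ 0.60420537 -0.04866869  0.068     ]
t 29.225 p [ 0.6053 -0.0379  0.0318] F [ 0.53 -0.23 -1.12] w 0.0557 q [-0.58   0.667  1.695  0.719  1.286 -0.854]
 x [0.084 0.702 0.707] y [ 0.993 -0.118 -0.002] z [ 0.082  0.703 -0.707]
[ 0.60377953 -0.05128539  0.04522781]
turn deg [-0.04 -0.02 -0.11] shift mm (old axes) [0. 0. 0.] (new axes) [0. 0. 0.]
```

View pics/t20.png

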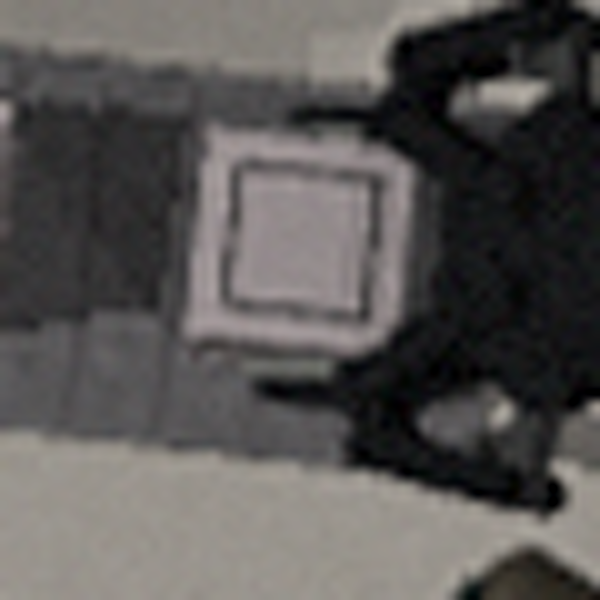

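Run:
```python
from h import *
P=lambda c:((c[0]+.5)/10-.5+230,(c[1]+.5)/10-.5+160)
z=.0755
W=np.array([onz("top",P(c),z) for c in [(238,163),(383,172),(368,320),(225,308)]]);print(W.mean(0).round(4))
for i in range(4):
    d=W[(i+1)%4]-W[i];print(np.round(np.linalg.norm(d)*1000,1),np.degrees(np.arctan2(d[1],d[0])).round(1),end=" ")
a,b=[onz("top",P(c),z) for c in((205,128),(184,338))];d=b-a;u=d/np.linalg.norm(d)
print(np.linalg.norm(d),np.degrees(np.arctan2(d[1],d[0])),((a+b)/2+.028*np.array([-u[1],u[0],0])).round(4))
```

```text
[ 0.6028 -0.0502  0.0755]
39.2 -93.8 40.4 173.6 38.5 84.9 39.5 -5.5 0.05721120038658029 174.03182547754892 [ 0.6022 -0.0487  0.0755]
```

>>> drive_tool(targets=[0,0,0,0.5,1.2,0.5,0.2,0,0,0,-1.5,0,1.5,0.2,0,0,0,-1,0,1,0.2,0,0,0,-0.7,0,0.7,0.2,0,0,0,0,0,0,0.2])

```text
clock: 29.9
position: [0.6062, -0.0373, 0.0269]
ee_rot: [-0.255, 0.691, 0.613, 0.285]
contact_force: [0.5, -0.1, -1.4]
width: 0.0555
```

>>> drive_tool(targets=[0,0,0,-0.7,0,0.7,0.2,0,0,0,0,0,0,0.2])

```text
clock: 30.15
position: [0.6063, -0.0373, 0.0259]
ee_rot: [-0.255, 0.691, 0.613, 0.285]
contact_force: [0.6, -0.3, -1.4]
width: 0.0555
```

>>> drive_tool(targets=[0,0,0,-0.7,0,0.7,0.2,0,0,0,0,0,0,0.2])

```text
clock: 30.4
position: [0.6064, -0.0373, 0.0252]
ee_rot: [-0.255, 0.691, 0.613, 0.286]
contact_force: [-0.4, -0.8, -0.5]
width: 0.0556
```

>>> drive_tool(targets=[0,0,0,-0.4,0,0.4,0.2,0,0,0,0,0,0,0.2])

```text
clock: 30.65
position: [0.6064, -0.0374, 0.0251]
ee_rot: [-0.255, 0.691, 0.613, 0.286]
contact_force: [-1.7, -2.8, 4.1]
width: 0.0555
```

>>> drive_tool(targets=[0,0,0,-0.4,0,0.4,0.2,0,0,0,0,0,0,0.2])

```text
clock: 30.9
position: [0.6064, -0.0374, 0.025]
ee_rot: [-0.255, 0.691, 0.613, 0.286]
contact_force: [-2.4, -3.1, 6.6]
width: 0.0557
```

Run:
```python
from h import *
show()
s,p,R=cur();print(p+R.apply([0,0,-.019]));plan(p,rot(83.3,45))
cv2.imwrite("pics/top21.png",cv2.cvtColor(get_image("top"),cv2.COLOR_RGB2BGR))
crop(load("pics/top21.png"),"pics/t21.png",230,160,290,220,10)
```

```text
t 30.9 p [ 0.6064 -0.0374  0.025 ] F [-2.4  -3.11  6.65] w 0.0557 q [-0.579  0.677  1.697  0.723  1.278 -0.863]
 x [0.084 0.701 0.708] y [ 0.993 -0.117 -0.002] z [ 0.082  0.703 -0.706]
[ 0.60479774 -0.05072926  0.0384403 ]
turn deg [-0.04 -0.08 -0.09] shift mm (old axes) [0. 0. 0.] (new axes) [0. 0. 0.]
```

View pics/t21.png

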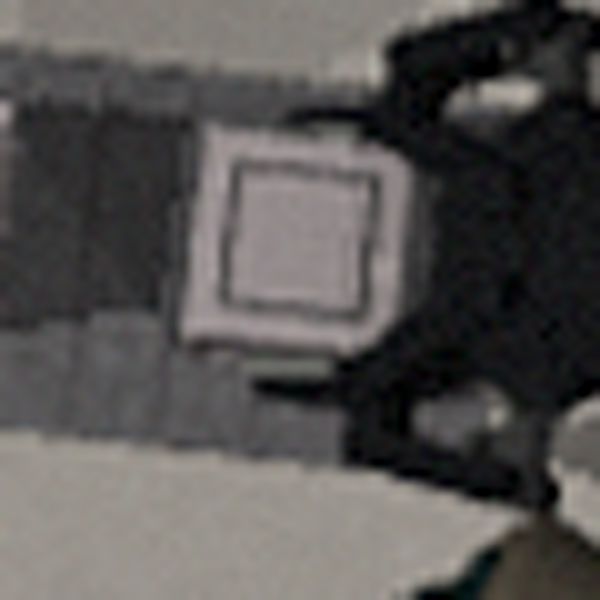

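Run:
```python
from h import *
P=lambda c:((c[0]+.5)/10-.5+230,(c[1]+.5)/10-.5+160)
z=.068
W=np.array([onz("top",P(c),z) for c in [(236,165),(381,172),(370,322),(222,308)]]);print(W.mean(0).round(4))
a,b=[onz("top",P(c),z) for c in((205,125),(181,335))];d=b-a;u=d/np.linalg.norm(d)
print(np.linalg.norm(d),np.degrees(np.arctan2(d[1],d[0])),((a+b)/2+.028*np.array([-u[1],u[0],0])).round(4))
```

```text
[ 0.6035 -0.0501  0.068 ]
0.057738907158657975 173.23320728709257 [ 0.6036 -0.0484  0.068 ]
```

>>> drive_tool(targets=[0,0,0,0.4,0,-0.4,0.2,0,0,0,0,0,0,0.2,0,0,0,0,0,0,0.7,0,0,0,0,0,0,0.74,0,0,0,0,0,0,0.8,0,0,0,0,0,0,0.88,0,0,0,0,0,0,0.96,0,0,0,0,0,0,0.96], grip_force=20)

```text
clock: 31.95
position: [0.6063, -0.0373, 0.0244]
ee_rot: [-0.255, 0.691, 0.613, 0.285]
contact_force: [-0.5, -0.7, 0.2]
width: 0.0816
```

>>> drive_tool(targets=[0,0,0,0,0,-15,0.96,0,0,0,0,0,-30,0.96,0,0,0,0,0,-40,0.96,0,0,0,0,0,-40,0.96,0,0,0,20,0,-40,0.96,0,0,0,20,0,-40,0.96,0,0,0,0,0,-40,0.96,0,0,0,0,0,0,0.96])

```text
clock: 32.95
position: [0.5904, -0.1843, 0.2285]
ee_rot: [-0.252, 0.692, 0.614, 0.286]
contact_force: [0.2, 0.7, -0.4]
width: 0.0819
```

Run:
```python
from h import *
show()
for n in("side","top"):
    cv2.imwrite(f"pics/{n}22.png",cv2.cvtColor(get_image(n),cv2.COLOR_RGB2BGR))
crop(load("pics/top22.png"),"pics/t22.png",160,155,290,220,6)
```

```text
t 32.95 p [ 0.5904 -0.1843  0.2285] F [ 0.18  0.72 -0.44] w 0.0819 q [-0.764  0.544  1.343  0.611  1.751 -0.689]
 x [0.083 0.705 0.704] y [ 0.993 -0.12   0.003] z [ 0.086  0.699 -0.71 ]
```

View pics/t22.png

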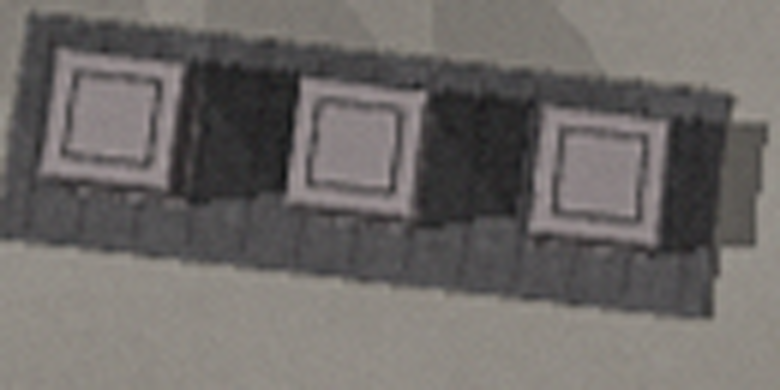

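View pics/side22.png

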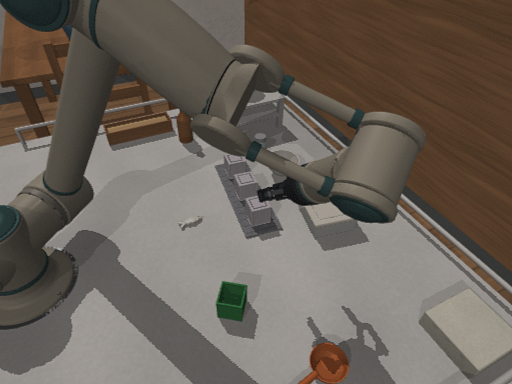

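View pics/top22.png

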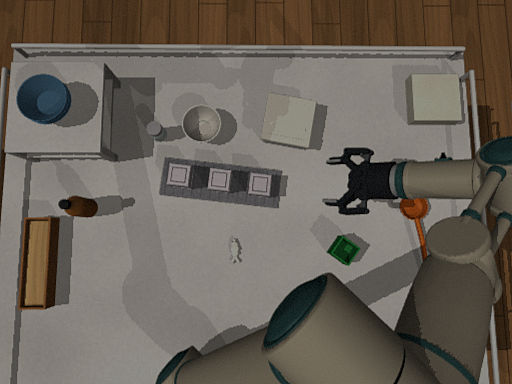

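Run:
```python
from h import *
P=lambda c:((c[0]+.5)/6-.5+160,(c[1]+.5)/6-.5+155)
r=[]
for C in([(60,48),(185,62),(168,188),(42,172)],[(300,78),(427,92),(412,215),(287,202)],[(543,105),(670,122),(657,245),(528,230)]):
    W=np.array([onz("top",P(c),.068) for c in C]);r.append(W.mean(0));a=[]
    for i in range(4):
        d=W[(i+1)%4]-W[i];a.append((np.degrees(np.arctan2(d[1],d[0]))+45)%90-45)
    print(W.mean(0).round(4),np.round(a,1),np.mean(a).round(1))
u=(r[0]-r[1])/np.linalg.norm(r[0]-r[1]);e=r[2]-(2*r[1]-r[0]);e2=r[2]-np.array([.6042,-.0487,.068]);print(e*1000,e2*1000)
# bystander check: diff of top images
a=load("pics/top0.png").astype(int);b=load("pics/top22.png").astype(int)
for n,(x0,y0,x1,y1) in dict(fish=(222,232,248,268),cups=(165,160,235,195),tub=(260,90,320,150),green=(325,232,362,268),bowl=(180,102,225,145)).items(): print(n,np.abs(a-b)[y0:y1,x0:x1].mean().round(1))
```

```text
[0.6305 0.1692 0.068 ] [-6.6 -6.8 -7.5 -6.9] -7.0
[0.6168 0.0601 0.068 ] [-6.5 -6.8 -6.2 -5.5] -6.3
[ 0.6033 -0.0494  0.068 ] [-7.9 -6.7 -6.9 -7.1] -7.2
[ 0.18997553 -0.44168599  0.        ] [-9.20724586e-01 -6.91674451e-01  5.55111512e-14]
fish 13.6
cups 9.7
tub 11.2
green 9.6
bowl 11.2
```

Run:
```python
from rig import *
print(sign_off())
```

```text
the job is handed in; nothing more can be done
None
```

The cup now stands mouth-down in the free place on the mat, and I have handed the job in at about 33 s of the 54 s allowed. The sign-off gives no verdict.

- **What I did:** I gripped the upright cup, laid it on its side on bare cart beside the mat and let go. Then I took a new hold from the opposite lean, turned it mouth-down and set it on the mat under light contact, about 7 N. After letting go I backed the arm well clear.
- **Cup position:** In the last top picture the cup is within about 1 mm of the free place. It is square with the row, with a measured yaw of -7.2° against -7.0° and -6.3° for the neighbouring cups and about -6.7° for the mat.
- **Other objects:** The two cups on the mat, the tub, the bowl and the green cup look unmoved, with first-to-last picture differences of about 10–11 grey levels. The fish rest came out slightly higher at 13.6, which I took to be shadow. The ladle, bottle and pepper jar I only checked by eye.
- **What disagreed:**
  - My first plan was to lean the gripper toward the base for the lay-down. It ran into wrist joint limits in mid-air, so I re-planned with a sideways lean.
  - When laying the cup down, contact came about 3 mm earlier than expected. The force briefly reached about 16 N, and I eased it off before opening.

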